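# Home the sample-changer drive

## Robot

A 7-joint arm with a two-finger parallel gripper is mounted at the origin on a cart in front of the work surface, level with it; the furniture and walls round the work are solid. World frame = base frame: x ahead of the robot, y to its left, z up, the work surface at z = 0. Lengths are in mm, angles in rad, forces in N, time in s.
With the tool pointing down it reaches from about 350 to 900 mm from the base axis. Payload 7.2 kg.
Tool frame: the origin (TCP) lies at the very end of the fingers, on their centre line; the grasp point (between the pads) lies env.grasp_offset behind it (env.grasp_offset is the distance from the TCP to the grasp point, in mm); z points along the fingers, y is the direction in which the jaws open and shut (so a half turn about z gives the same grasp; the last joint's range is limited). The gripper opens to 85 mm and grips with 20 to 120 N. Pads are 22 mm wide; open, the fingers measure 114 mm over their backs; the gripper's body (76 mm by 85 mm) begins 54 mm behind the grasp point. The pads swing forward as they close: fully open they stand 13 mm farther back than shut.
Start: joints at [-1.198, 0.411, -0.013, 1.596, 0.006, 1.134, -0.082], TCP at [266.674, 565.256, 231.297] pointing down, gripper open.
Joint ranges: [-2.95, 2.95], [-0.29, 1.99], [-1.47, 1.44], [0.14, 2.54], [-1.03, 4.17], [0.13, 1.85], [-2.86, 2.86]. Speed limits (rad/s): [2.39, 2.39, 3.01, 3.01, 3.14, 3.14, 3.14].

## Interface

Orientations are given as a unit quaternion [w, x, y, z].
In Python, from station import env gives the robot as it stands.
- The arm moves only by the shell command python3 -m jog 'ROWS'. ROWS is JSON, a list of rows, each an object with "travel": the shift along the tool's x, y, z in m, a list of three; "turn": the turn, a rotation vector about the tool's x, y, z in rad, a list of three; "jaw": the opening, from -1 (shut) to 1 (fully open). In form: [{"travel": [tx, ty, tz], "turn": [ax, ay, az], "jaw": jaw}, ...]. A call has 1 to 12 rows; each row is the pose to reach, as a shift and turn from the pose commanded when the call began, along the tool's axes at that moment; what a row does not reach only later rows make up. A row lasts 1/10 s, in which the tool goes at most 50 mm and 8.59 degrees, less where a joint would pass 70% of its speed; a pose out of reach is approached as far as the arm can. A call with a gripper value outside its range is refused whole. The fingers move at their own pace and stop on an object; the grip force is fixed at half the most. Time passes only in rows, so rows that repeat a pose let the fingers close. It gives the time, the measured TCP pose, the force and the opening at its end, in the units of the state.
- env.observe(): the state, without advancing time (a new reading comes with each control period).
- env.get_image(name): name is "scene" or "side" or "wrist"; returns (picture, depth): 480x640x3 uint8, blue, green, red; 480x640 float32, mm along the optical axis (not along the pixel's ray), 0 where there is no reading.
- env.camera_params(name): a dict with "vertical_fov" (degrees; the focal length in pixels is half the picture's height over the tangent of half this angle, whatever the lens; pixels are square), "cx", "cy" (the principal point, pixels), "dist" ([k1, k2, p1, p2, k3] as OpenCV has them; the pictures are not rectified), "cam_to_world" (4x4, takes a point from camera to world coordinates). Camera axes: x right, y down, z forward; pixel columns grow to the right and rows downward; lengths in mm; the calibration is good to about 2 mm. A picture is of the moment at which its call begins: read the wrist's pose just before it. camera_params takes no time and is no camera call; for the wrist camera it gives the pose at the moment of the call.
- env.sign_off(): hands the job in, once; it reports no verdict.
The state is a dict: "t": time; "joint_pos": joint angles; "dq": joint speeds; "joint_efforts": joint torques, N m; "position": TCP position; "tool_rot": TCP orientation; "contact_force": force on the tool from outside, world axes, zero at the start; "ft_torque": the same for the moment, N m; "finger_gap": finger opening in mm.
Only numpy, scipy, OpenCV 4.12 (cv2) and the standard library are available. Lean on these libraries where they do the work, as an engineer would, in place of code of your own. Each camera call takes 0.05 s, during which the arm holds its last target.

## Task

The sample-changer drive has lost its home position: turn its toothed pulley by the rim until the white engraved mark faces the red pointer. Then store that position by pressing the blue dome key on the key box, gently, just until it clicks and without squashing it down to its stop, and let go with the mark still at the pointer. Do not press the key before the mark is at the pointer, and do not push the timer, the mouse or the green slide box about.

Things in the scene. Friction and masses are not known exactly. Their poses are not given: they have to be found in the camera images.
- drive: Fixed drive unit: white housing 120 mm wide (its y), aluminium face 130 mm long sloping 25 degrees, rising away from the robot, on a dark base plate. Origin on the bench under the face's middle, which is at (0, 0, 0.085); x to the high rear, z up. In this frame the face's outward normal is (-0.423, 0, 0.906), uphill is (0.906, 0, 0.423). Left or right of the key box; yaw varies.
- pulley (a joint): Angle (rad) of the black timing pulley about the outward normal of the drive's face (axis through the face's middle). 0 = mark exactly at the pointer; grows counterclockwise seen looking onto the face. Starts between 0.6 and 2.4, so the short way is clockwise. Friction 0.06 N m; it stays where it is left and can turn a full turn either way.
- pulley_grip (a point): Point on the pulley axis, 24 mm out from the face: mid-height of the rim to hold. The toothed black rim is 50 mm in diameter and spans 7 to 35 mm out from the face; below it a dark steel flange 64 mm in diameter, 3 to 7 mm out. A hub disc 20 mm in diameter rises to 38 mm.
- pulley_mark (a point): The engraved, white-filled mark on the pulley, 2.6 mm wide: this point is on the flange's upper surface, 30 mm from the axis and 7 mm out from the face. The same radial line is also drawn on the pulley's top face, on the same side of the axis.
- pointer_tip (a point): Tip of the fixed red pointer, straight uphill of the pulley axis, 36.5 mm from it and 5 mm out from the face. The pointer is up to 16 mm wide, ends 61 mm from the axis and stands 6.5 mm out from the face (its screw head 8 mm).
- key_box: Fixed key box: grey housing 100 mm wide (its y) with a black face 120 mm long, sloping 25 degrees like the drive's. Origin on the bench under the face's middle, which is at (0, 0, 0.085); x to the high rear, z up; outward normal (-0.423, 0, 0.906). A flat fixed display lies on the upper half of the face. Yaw varies.
- key_top (a point): Centre of the top of the round blue dome key, 29 mm in diameter, 14 mm out from the face when not pressed; moves with the key.
- dome_key (a joint): How far (m) the dome key is pressed in along the face's inward normal. Force climbs to about 5 N at 2 mm, collapses past 3.5 mm (the click) to about 1.5 N near 5 mm, then climbs again: 6 N at 7 mm, 10 N at 8 mm, 11 N at 9 mm; hard stop at 10 mm. A slow push stopped at 6 N has clicked it, short of the stop. Springs back when let go.
- bench_timer: Bystander: small white digital timer 68 x 62 x 19 mm, loose; origin at the centre of its underside.
- pc_mouse: Bystander: black computer mouse 106 x 61 x 36 mm, loose; origin at the centre of its underside.
- green_box: Bystander: dark green slide box 90 x 156 x 33 mm, loose; origin at the centre of its underside.
There are look-alikes about, which are no part of the job. Leave any orange look-alike of the drive alone.

How it is judged:
By the outcome, as a careful person would: the job done as asked, in the order asked, and still so for the second after the job is handed in, with the robot touching nothing.
It also fails if it takes over 64 s, if anything falls off the work surface, if the arm or the gripper's body presses on something with over 40 N, if the wrist force passes 120 N, or if a joint passes its speed limit or range.

## Working session

There is one attempt and no reset: what is moved stays moved. The work goes in short steps, Python scripts to look and compute and a shell command to move; the robot and the scene stay as the last step left them, time stands still between calls to the robot, and variables do not carry over. Pictures are saved under pics/ and viewed, and the job is handed in when it is done.

```bash
ls; mkdir -p pics; python3 - <<'E'
from station import env
import cv2
o=env.observe(); print({k:o[k] for k in o}); print(env.grasp_offset)
for n in ("scene","side","wrist"):
    p,d=env.get_image(n); cv2.imwrite(f"pics/{n}0.png",p); c=env.camera_params(n); print(n,c)
    import numpy as np; np.save(f"pics/{n}0.npy",d)
E
```

```text
pics
{'t': 0.0, 'joint_pos': array([-1.19819375,  0.41188116, -0.01272628,  1.5970475 ,  0.00559779,
        1.13428512, -0.0821819 ]), 'dq': array([ 6.02847627e-04, -1.13882161e-03, -1.14531471e-03, -1.74870735e-03,
       -3.54641766e-04,  3.13798048e-05, -8.50890432e-04]), 'joint_efforts': array([-3.63207619e-04, -6.00630426e+01,  6.81380220e-01, -2.99400598e+01,
        1.37074807e-02,  1.08222498e-02, -4.27556785e-06]), 'position': array([266.48507305, 564.79708678, 230.46325112]), 'tool_rot': array([-1.21828398e-04,  2.18594370e-01,  9.75815491e-01, -7.83355529e-04]), 'contact_force': array([ 0.32972544, -0.51503781,  0.39793158]), 'ft_torque': array([0.0145955 , 0.03950101, 0.03991767]), 'finger_gap': 85.17113735817126}
18.700000000000003
scene {'vertical_fov': 57.800305863749195, 'cx': 318.70263517591957, 'cy': 238.67171954176385, 'dist': array([0.02105677, 0.        , 0.        , 0.        , 0.        ]), 'cam_to_world': array([[-5.76470726e-01, -4.14138509e-01,  7.04393922e-01,
        -5.20062781e+02],
       [-8.17078336e-01,  2.83685186e-01, -5.01902090e-01,
         8.1
[... 547 characters left out ...]
   [ 1.36057861e-02, -4.67744612e-01, -8.83758938e-01,
         1.68263759e+03],
       [ 0.00000000e+00,  0.00000000e+00,  0.00000000e+00,
         1.00000000e+00]])}
wrist {'vertical_fov': 60.35778452647007, 'cx': 320.4534516278835, 'cy': 241.92937745889276, 'dist': array([-0.02166127,  0.        ,  0.        ,  0.        ,  0.        ]), 'cam_to_world': array([[ 4.27476991e-01,  8.71115748e-01,  2.41703901e-01,
         2.05519558e+02],
       [ 9.04024478e-01, -4.11387926e-01, -1.16188290e-01,
         5.94123579e+02],
       [-1.77938282e-03,  2.68174063e-01, -9.63368831e-01,
         3.72796683e+02],
       [ 0.00000000e+00,  0.00000000e+00,  0.00000000e+00,
         1.00000000e+00]])}
```

View pics/scene0.png

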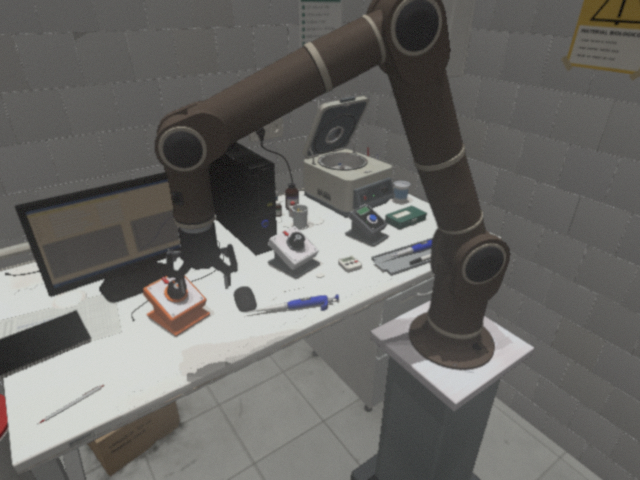

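View pics/side0.png

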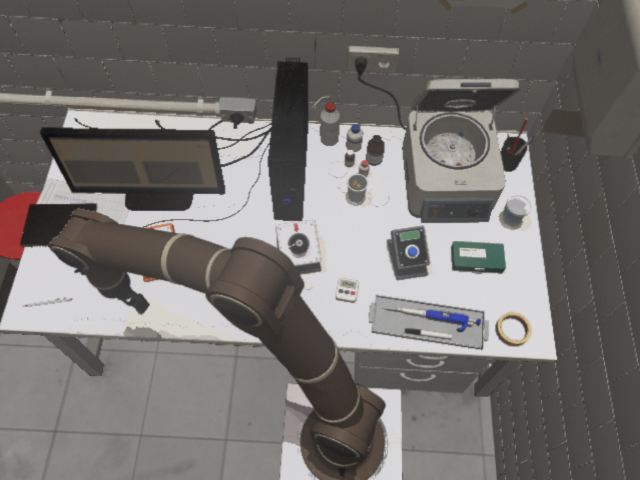

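View pics/wrist0.png

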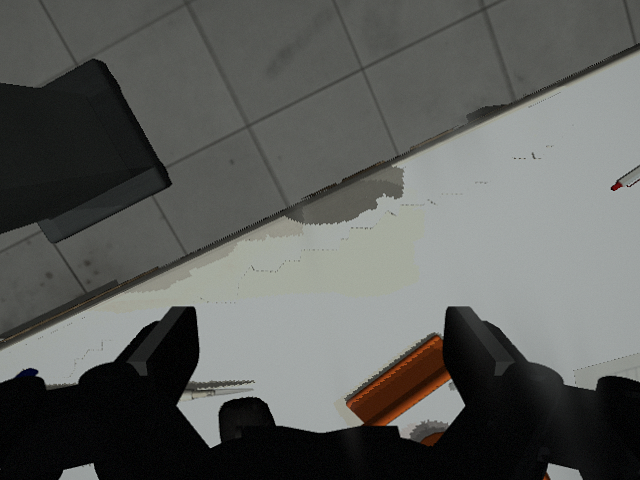

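The side view shows the white drive with its black pulley at (298,243), red pointer at (296,226), and the key box with the blue dome at (412,252). The scene view shows the orange look-alike at (175,300), mouse (245,298), timer (349,263) and green box (405,215). Pulley candidates are white (298,243) and orange (155,255) in the side view. I choose the white one. For the key, the only blue dome is at (412,252). A close crop and measurements come next.

```bash
cat > h.py <<'E'
import numpy as np, cv2
from scipy.spatial.transform import Rotation as R
def K(c):
    f=240/np.tan(np.radians(c["vertical_fov"]/2)); return np.array([[f,0,c["cx"]],[0,f,c["cy"]],[0,0,1.]])
def pts(c,d,uv):
    uv=np.atleast_2d(uv).astype(float)
    n=cv2.undistortPoints(uv.reshape(-1,1,2),K(c),c["dist"]).reshape(-1,2)
    z=d[uv[:,1].round().astype(int),uv[:,0].round().astype(int)].astype(float)
    P=np.c_[n*z[:,None],z]; T=c["cam_to_world"]; return P@T[:3,:3].T+T[:3,3]
def proj(c,P):
    T=np.linalg.inv(c["cam_to_world"]); Q=np.atleast_2d(P)@T[:3,:3].T+T[:3,3]
    return cv2.projectPoints(Q.reshape(-1,1,3),np.zeros(3),np.zeros(3),K(c),c["dist"])[0].reshape(-1,2)
def ray(c,uv):
    n=cv2.undistortPoints(np.array(uv,float).reshape(-1,1,2),K(c),c["dist"]).reshape(-1,2)[0]
    T=c["cam_to_world"]; return T[:3,3],T[:3,:3]@np.r_[n,1]
E
python3 - <<'E'
from station import env
import numpy as np,cv2
from h import *
p=cv2.imread("pics/side0.png"); d=np.load("pics/side0.npy"); c=env.camera_params("side")
cv2.imwrite("pics/c1.png",cv2.resize(np.hstack([p[210:290,265:345],p[210:290,375:455]]),None,fx=5,fy=5,interpolation=cv2.INTER_CUBIC))
v,u=np.mgrid[205:290,265:520]; uv=np.c_[u.ravel(),v.ravel()]; P=pts(c,d,uv)
for n,q in [("pulleyc",(298,243)),("pointer",(296,227)),("key",(412,252)),("keybody",(410,270)),("faceL",(285,240)),("faceR",(314,240)),("timer",(347,290)),("green",(478,257)),("pcTower",(290,200)),("tray",(428,325))]:
    print(n,pts(c,d,q).round(1))
def fit(u0,u1,v0,v1,iters=400):
    m=(uv[:,0]>=u0)&(uv[:,0]<=u1)&(uv[:,1]>=v0)&(uv[:,1]<=v1); A=P[m]; rng=np.random.default_rng(0);best=0
    for _ in range(iters):
        s=A[rng.choice(len(A),3,False)]; n=np.cross(s[1]-s[0],s[2]-s[0]); l=np.linalg.norm(n)
        if l<50: continue
        n/=l; n*=np.sign(n[2]); 
        if abs(n[2]-.906)>.05: continue
        i=abs((A-s[0])@n)<2.5
        if i.sum()>best: best=i.sum();I=i
    B=A[I]; ce=B.mean(0); n=np.linalg.svd(B-ce)[2][2]; n*=np.sign(n[2]); print("plane",best,n.round(3),ce.round(1),"yaw",np.arctan2(-n[1],-n[0]))
    r=cv2.minAreaRect(uv[m][I].astype(np.float32)); print(r, pts(c,d,r[0]))
fit(272,325,218,268); fit(385,432,226,282)
E
```

```text
pulleyc [[530.7 152.  117.3]]
pointer [[588.8 162.2 108.8]]
key [[ 539.8 -186.2   80.7]]
keybody [[ 512.1 -189.2   15. ]]
faceL [[552.1 192.7  91.8]]
faceR [[558.2 106.7  89.9]]
timer [[432.7   0.6  19.4]]
green [[ 556.7 -392.8   38.2]]
pcTower [[668.7 185.4 130.3]]
tray [[ 346.5 -242.5   -8.3]]
plane 528 [-0.41  -0.123  0.904] [551.5 146.3  87.3] yaw 0.290670650120374
((298.71624755859375, 243.2972869873047), (42.90813446044922, 39.126956939697266), 80.53767395019531) [[530.91969872 149.99680174 115.32712117]]
plane 487 [-0.463 -0.107  0.88 ] [ 548.9 -184.4   84.1] yaw 0.22820324898343441
((411.1988220214844, 247.29107666015625), (39.27290344238281, 32.65235900878906), 82.23483276367188) [[ 551.21209236 -182.81655555   88.78159146]]
```

View pics/c1.png

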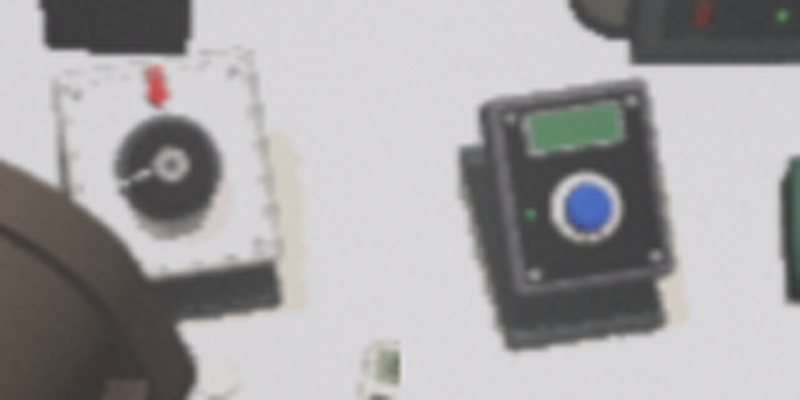

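```bash
cat >> h.py <<'E'
def face_R(psi,phi=0):
    z=np.array([.423*np.cos(psi),.423*np.sin(psi),-.906]);z/=np.linalg.norm(z)
    x=np.array([-np.sin(psi),np.cos(psi),0]); y=np.cross(z,x)
    return np.c_[x,y,z]@R.from_euler('z',phi).as_matrix()
def delta(o,p,Rt):
    q=np.array(o["tool_rot"]); R0=R.from_quat(q[[1,2,3,0]]).as_matrix()
    t=R0.T@(np.array(p)-o["position"])/1000; w=R.from_matrix(R0.T@Rt).as_rotvec()
    print("travel",t.round(4),"turn",w.round(4))
def norm(psi): return np.array([-.4226*np.cos(psi),-.4226*np.sin(psi),.9063])
E
python3 - <<'E'
from station import env
from h import *
c=env.camera_params("side"); psi=.15
o,r=ray(c,(299,242.6)); P=o+r*(85+38*.906-o[2])/r[2]; F=P-38*norm(psi); print("hub",P,"face",F)
o,r=ray(c,(412.6,251)); print("key~",o+r*(82-o[2])/r[2])
delta(env.observe(),F+190*norm(psi),face_R(psi,0))
E
```

```text
hub [531.09512372 149.1075527  119.428     ] face [546.9736007  151.50734978  84.9886    ]
key~ [ 542.59715543 -187.80321822   82.        ]
travel [-0.3633 -0.299  -0.0261] turn [-0.4021 -0.2133  0.964 ]
```

```bash
python3 -m jog '[{"travel":[-0.01,-0.01,-0.005],"turn":[-0.02,-0.01,0.04],"jaw":1},{"travel":[-0.04,-0.033,-0.005],"turn":[-0.045,-0.024,0.107],"jaw":1},{"travel":[-0.073,-0.06,-0.01],"turn":[-0.08,-0.043,0.193],"jaw":1},{"travel":[-0.109,-0.09,-0.01],"turn":[-0.12,-0.064,0.29],"jaw":1},{"travel":[-0.145,-0.12,-0.01],"turn":[-0.16,-0.085,0.386],"jaw":1},{"travel":[-0.182,-0.15,-0.013],"turn":[-0.2,-0.107,0.482],"jaw":1},{"travel":[-0.218,-0.18,-0.016],"turn":[-0.24,-0.128,0.579],"jaw":1},{"travel":[-0.254,-0.21,-0.02],"turn":[-0.28,-0.149,0.675],"jaw":1},{"travel":[-0.29,-0.24,-0.022],"turn":[-0.32,-0.17,0.771],"jaw":1},{"travel":[-0.327,-0.27,-0.024],"turn":[-0.362,-0.192,0.868],"jaw":1},{"travel":[-0.355,-0.292,-0.026],"turn":[-0.392,-0.208,0.94],"jaw":1},{"travel":[-0.363,-0.299,-0.026],"turn":[-0.402,-0.213,0.964],"jaw":1}]'
python3 -c "
from station import env;print(env.observe()['joint_pos'].round(3))"
```

```text
t: 1.35
position: [467.9, 136.4, 257.3]
tool_rot: [0.141, 0.639, 0.738, 0.165]
contact_force: [0.5, 0.6, -0.5]
finger_gap: 85.6
[-0.864 -0.118  0.352  2.237  0.328  0.626 -0.592]
```

```bash
cat > snap.py <<'E'
import sys
from station import env
import numpy as np,cv2,pickle
n,k=sys.argv[1],sys.argv[2]
o=env.observe(); c=env.camera_params(n); p,d=env.get_image(n)
cv2.imwrite(f"pics/{n}{k}.png",p); pickle.dump((o,c,p,d),open(f"pics/{n}{k}.pkl","wb"))
print(o["t"],o["position"].round(1),o["joint_pos"].round(3))
E
python3 snap.py wrist 1
```

```text
1.35 [467.9 136.4 257.3] [-0.864 -0.118  0.352  2.237  0.328  0.626 -0.592]
```

View pics/wrist1.png

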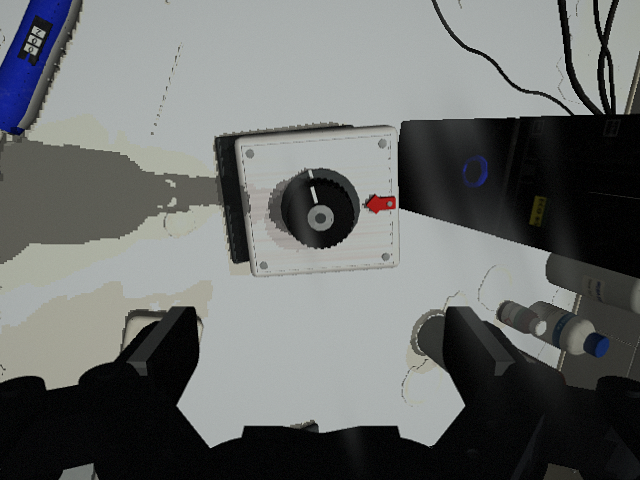

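```bash
python3 - <<'E'
import cv2
p=cv2.imread("pics/wrist1.png"); cv2.imwrite("pics/c2.png",cv2.resize(p[118:286,210:410],None,fx=3.5,fy=3.5,interpolation=cv2.INTER_CUBIC))
E
```

```text
(no output)
```

View pics/c2.png

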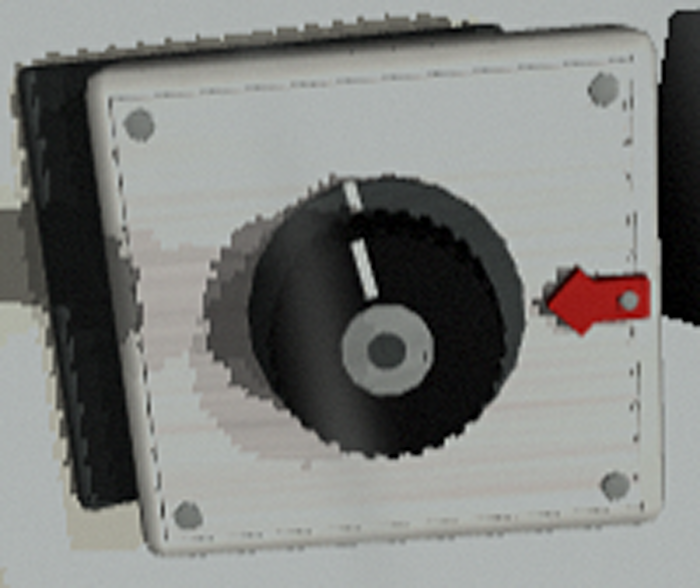

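```bash
cat >> h.py <<'E'
from scipy.optimize import least_squares
def fp(F,psi,u,l,n):  # uphill, left, out
    up=np.array([.9063*np.cos(psi),.9063*np.sin(psi),.4226]); le=np.array([-np.sin(psi),np.cos(psi),0])
    return F+u*up+l*le+n*norm(psi)
E
python3 - <<'E'
import pickle
from h import *
o,c,p,d=pickle.load(open("pics/wrist1.pkl","rb"))
s=lambda x,y:np.array([x/3.5+210-.36,y/3.5+118-.36])
obs=[s(388,349),s(545,300),s(140,125),s(603,88),s(615,486),s(188,516),s(350,189),s(357,243),s(373,297)]
def model(q):
    F=np.array([q[0],q[1],85]);psi,th,a,b=q[2:6]
    m=lambda r,n:fp(F,psi,r*np.cos(th),r*np.sin(th),n)
    W=[fp(F,psi,0,0,38),fp(F,psi,36.5,0,5),fp(F,psi,-a,b,.7),fp(F,psi,a,b,.7),fp(F,psi,a,-b,.7),fp(F,psi,-a,-b,.7),m(30,7),m(q[6],35),m(q[7],35)]
    return proj(c,W)
r=least_squares(lambda q:(model(q)-obs).ravel(),[547,151,.15,1.8,55,50,23,12],loss='soft_l1')
print(r.x.round(3)); print((model(r.x)-obs).round(1))
F=np.array([r.x[0],r.x[1],85])
print(pts(c,d,[s(250,420),s(388,330)]).round(1), "expect z dev", [ ((P-F)@norm(r.x[2])).round(1) for P in pts(c,d,[s(560,200),s(388,330),s(450,520),s(300,100)])])
E
python3 snap.py side 1;python3 snap.py scene 1
```

```text
[5.46602e+02 1.53610e+02 2.25000e-01 1.76800e+00 5.18920e+01 4.69430e+01
 2.27040e+01 1.09390e+01]
[[-0.3  0.2]
 [ 0.1  0.8]
 [-0.1 -0.4]
 [ 0.  -0.1]
 [ 0.1 -0.5]
 [ 0.2 -0.2]
 [ 0.1  0.2]
 [ 0.  -0. ]
 [-0.1  0. ]]
[[521.6 122.9  70.1]
 [531.1 154.  118.4]] expect z dev [np.float64(-0.5), np.float64(36.6), np.float64(-0.4), np.float64(1.0)]
1.4 [467.8 136.7 257.2] [-0.864 -0.117  0.351  2.237  0.328  0.626 -0.593]
1.45 [467.4 138.7 257.2] [-0.866 -0.116  0.349  2.236  0.326  0.627 -0.592]
```

View pics/side1.png

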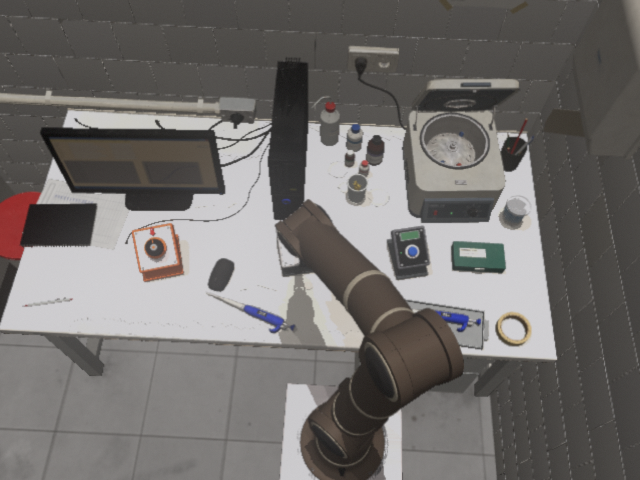

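```bash
python3 - <<'E'
from station import env
from h import *
F=np.array([546.6,153.6,85]);psi=.225;o=env.observe()
print(o["position"])
delta(o,fp(F,psi,0,0,70),face_R(psi,.4))
delta(o,fp(F,psi,0,0,10),face_R(psi,.4))
E
```

```text
[467.19558318 140.19203038 257.2837923 ]
travel [-0.001   0.0002  0.1202] turn [0.0061 0.0298 0.3318]
travel [8.000e-04 1.000e-04 1.802e-01] turn [0.0061 0.0298 0.3318]
```

```bash
python3 -m jog '[{"travel":[0,0,0.015],"turn":[0.001,0.004,0.05],"jaw":1},{"travel":[0,0,0.035],"turn":[0.002,0.01,0.12],"jaw":1},{"travel":[0,0,0.06],"turn":[0.003,0.015,0.19],"jaw":1},{"travel":[-0.0005,0,0.085],"turn":[0.005,0.02,0.26],"jaw":1},{"travel":[-0.001,0,0.105],"turn":[0.006,0.027,0.31],"jaw":1},{"travel":[-0.001,0,0.12],"turn":[0.006,0.03,0.332],"jaw":1},{"travel":[-0.001,0,0.12],"turn":[0.006,0.03,0.332],"jaw":1},{"travel":[-0.001,0,0.12],"turn":[0.006,0.03,0.332],"jaw":1}]'
python3 snap.py wrist 2; python3 - <<'E'
from station import env
from h import *
F=np.array([546.6,153.6,85]);psi=.225;o=env.observe()
delta(o,fp(F,psi,0,0,10),face_R(psi,.4))
E
```

```text
t: 2.3
position: [517.4, 147.8, 148.2]
tool_rot: [0.099, 0.747, 0.628, 0.192]
contact_force: [-0.5, -0.1, 0.3]
finger_gap: 85.8
2.3 [517.4 147.8 148.2] [-0.762  0.174  0.38   2.278  0.036  0.272 -0.606]
travel [-0.0007  0.0001  0.0604] turn [ 0.     -0.0005  0.0018]
```

View pics/wrist2.png

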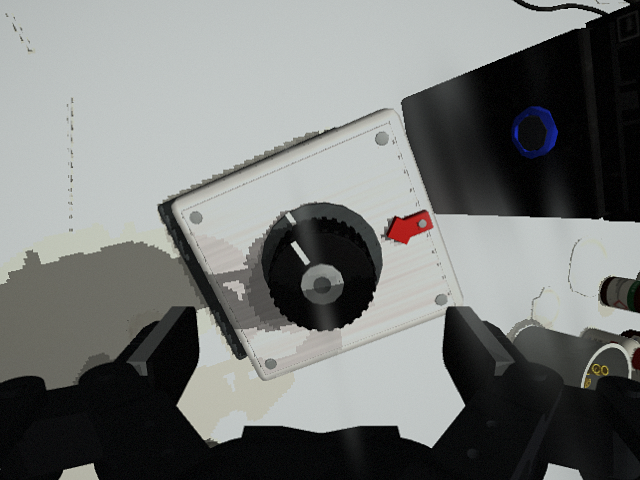

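```bash
python3 - <<'E'
import pickle
from h import *
o,c,p,d=pickle.load(open("pics/wrist2.pkl","rb"))
F=np.array([546.6,153.6,85]);psi=.225
print(proj(c,[fp(F,psi,0,0,38),fp(F,psi,36.5,0,5),fp(F,psi,51.9,46.9,.7),fp(F,psi,-51.9,46.9,.7),fp(F,psi,51.9,-46.9,.7),fp(F,psi,-51.9,-46.9,.7)]).round(1))
cv2.imwrite("pics/c3.png",cv2.resize(p[100:400,150:470],None,fx=2,fy=2,interpolation=cv2.INTER_CUBIC))
E
python3 -m jog '[{"travel":[0,0,0.008],"turn":[0,0,0],"jaw":1},{"travel":[0,0,0.02],"turn":[0,0,0],"jaw":1},{"travel":[-0.0005,0,0.03],"turn":[0,0,0],"jaw":1},{"travel":[-0.0005,0,0.03],"turn":[0,0,0],"jaw":1}]'; python3 -c "
from station import env;print(env.observe()['joint_pos'].round(3))"
```

```text
[[321.7 284.7]
 [386.4 235.7]
 [381.2 137.8]
 [195.5 217.1]
 [440.7 298.8]
 [270.4 363. ]]
t: 2.75
position: [530.0, 149.0, 120.4]
tool_rot: [0.099, 0.748, 0.627, 0.193]
contact_force: [-0.4, 0.4, -0.2]
finger_gap: 85.2
[-0.691  0.25   0.321  2.274 -0.028  0.2   -0.545]
```

View pics/c3.png

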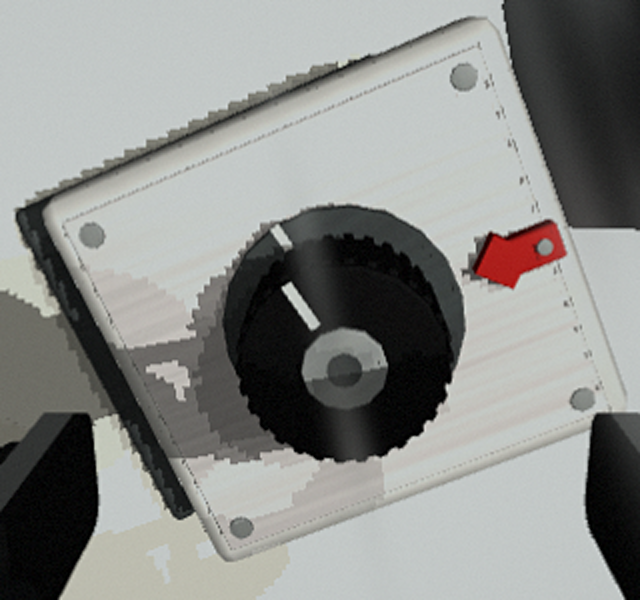

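```bash
python3 -m jog '[{"travel":[0,0,0.008],"turn":[0,0,0],"jaw":1},{"travel":[0,0,0.016],"turn":[0,0,0],"jaw":1},{"travel":[0,0,0.018],"turn":[0,0,0],"jaw":1}]'; python3 - <<'E'
from station import env
from h import *
F=np.array([546.6,153.6,85]);psi=.225;o=env.observe();print(o['joint_pos'].round(3))
delta(o,fp(F,psi,0,0,10),face_R(psi,.4))
E
```

```text
t: 3.05
position: [537.6, 150.7, 104.2]
tool_rot: [0.099, 0.748, 0.627, 0.193]
contact_force: [0.3, 0.5, -0.5]
finger_gap: 85.2
[-0.651  0.294  0.283  2.268 -0.051  0.16  -0.524]
travel [0.0009 0.0001 0.0114] turn [-0.      0.0004 -0.0003]
```

```bash
python3 -m jog '[{"travel":[0.0003,0,0.006],"turn":[0,0,0],"jaw":1},{"travel":[0.0005,0,0.0095],"turn":[0,0,0],"jaw":1},{"travel":[0.0005,0,0.0095],"turn":[0,0,0],"jaw":1}]'; python3 - <<'E'
from station import env
from h import *
F=np.array([546.6,153.6,85]);psi=.225;o=env.observe();print(o['joint_pos'].round(3))
delta(o,fp(F,psi,0,0,10),face_R(psi,.4))
E
python3 snap.py wrist 3; python3 snap.py scene 3
```

```text
t: 3.35
position: [541.5, 152.0, 96.0]
tool_rot: [0.099, 0.748, 0.627, 0.193]
contact_force: [-0.4, -0.2, -0.9]
finger_gap: 85.2
[-0.633  0.316  0.265  2.264 -0.057  0.141 -0.519]
travel [0.0004 0.     0.0022] turn [ 0.      0.0004 -0.0004]
3.35 [541.5 152.   96. ] [-0.633  0.316  0.265  2.264 -0.057  0.141 -0.519]
3.4 [541.5 152.   96.2] [-0.633  0.315  0.265  2.264 -0.057  0.142 -0.519]
```

View pics/wrist3.png

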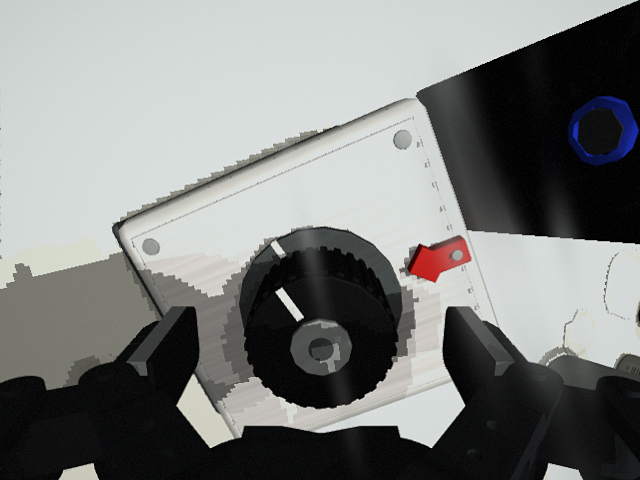

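```bash
python3 -m jog '[{"travel":[0,0,0],"turn":[0,0,0],"jaw":-1},{"travel":[0,0,0],"turn":[0,0,0],"jaw":-1},{"travel":[0,0,0],"turn":[0,0,0],"jaw":-1},{"travel":[0,0,0],"turn":[0,0,0],"jaw":-1},{"travel":[0,0,0],"turn":[0,0,0],"jaw":-1},{"travel":[0,0,0],"turn":[0,0,0],"jaw":-1}]'; python3 snap.py wrist 4; python3 -m jog '[{"travel":[0,0,0],"turn":[0,0,0],"jaw":-1}]'
```

```text
t: 4.05
position: [541.2, 152.2, 97.0]
tool_rot: [0.099, 0.748, 0.627, 0.193]
contact_force: [-5.5, -1.2, 8.6]
finger_gap: 48.0
4.05 [541.2 152.2  97. ] [-0.634  0.313  0.266  2.264 -0.057  0.142 -0.519]
t: 4.2
position: [541.3, 152.2, 97.0]
tool_rot: [0.099, 0.748, 0.627, 0.193]
contact_force: [-5.5, -1.6, 8.4]
finger_gap: 48.3
```

View pics/wrist4.png

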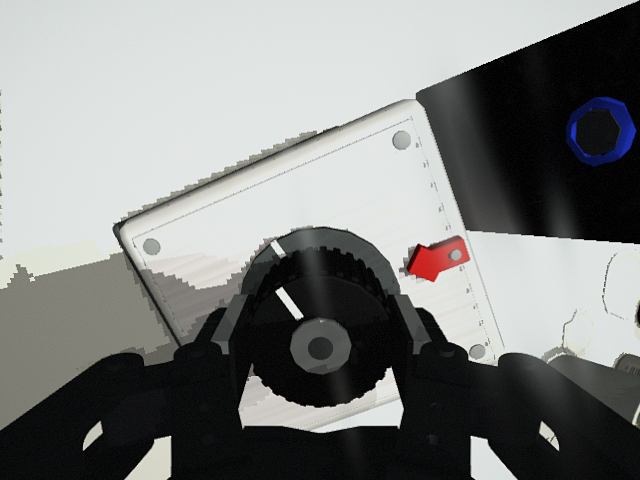

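```bash
python3 -m jog '[{"travel":[0,0,-0.001],"turn":[0,0,0.04],"jaw":-1},{"travel":[0,0,-0.001],"turn":[0,0,0.12],"jaw":-1},{"travel":[0,0,-0.001],"turn":[0,0,0.2],"jaw":-1},{"travel":[0,0,-0.001],"turn":[0,0,0.28],"jaw":-1},{"travel":[0,0,-0.001],"turn":[0,0,0.36],"jaw":-1},{"travel":[0,0,-0.001],"turn":[0,0,0.4],"jaw":-1},{"travel":[0,0,-0.001],"turn":[0,0,0.4],"jaw":-1}]'; cat > st.py <<'E'
from station import env
from h import *
F=np.array([546.6,153.6,85]);psi=.225;o=env.observe();print(o['joint_pos'].round(3),o["contact_force"].round(1),o["ft_torque"].round(2))
delta(o,fp(F,psi,0,0,10),face_R(psi,.4))
E
python3 st.py;python3 snap.py wrist 5
```

```text
t: 4.9
position: [541.1, 152.2, 97.2]
tool_rot: [0.059, 0.858, 0.466, 0.209]
contact_force: [5.0, 0.7, -9.6]
finger_gap: 48.5
[-0.698  0.318  0.341  2.268 -0.23   0.144 -0.751] [ 5.   0.7 -9.6] [ 0.05  0.18 -0.03]
travel [ 0.0001 -0.0001  0.0034] turn [ 0.0005  0.     -0.4008]
4.9 [541.1 152.2  97.2] [-0.698  0.318  0.341  2.268 -0.23   0.144 -0.751]
```

View pics/wrist5.png

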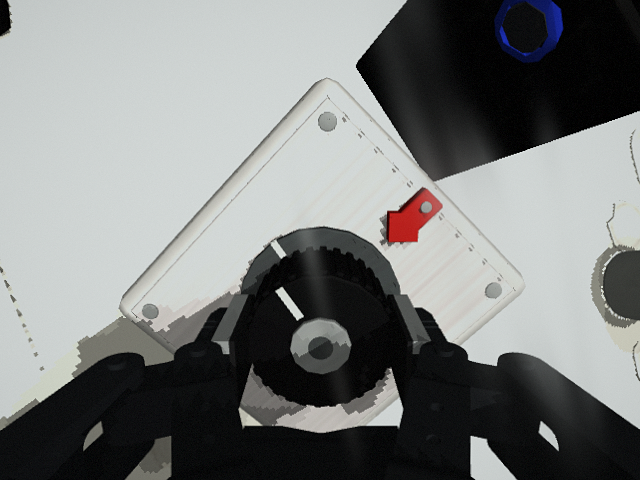

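The pulley is turning with the gripper: the mark stays at (290,290) in the gripper's view while the pointer has moved to (412,220). I'll carry on.

```bash
python3 -m jog '[{"travel":[0,0,0.0005],"turn":[0,0,0.05],"jaw":-1},{"travel":[0,0,0.0005],"turn":[0,0,0.14],"jaw":-1},{"travel":[0,0,0.0005],"turn":[0,0,0.23],"jaw":-1},{"travel":[0,0,0.0005],"turn":[0,0,0.32],"jaw":-1},{"travel":[0,0,0.0005],"turn":[0,0,0.41],"jaw":-1},{"travel":[0,0,0.0005],"turn":[0,0,0.5],"jaw":-1},{"travel":[0,0,0.0005],"turn":[0,0,0.59],"jaw":-1},{"travel":[0,0,0.0005],"turn":[0,0,0.65],"jaw":-1},{"travel":[0,0,0.0005],"turn":[0,0,0.68],"jaw":-1},{"travel":[0,0,0.0005],"turn":[0,0,0.68],"jaw":-1}]'; python3 st.py
```

```text
t: 5.95
position: [541.2, 152.2, 97.1]
tool_rot: [-0.015, 0.964, 0.153, 0.216]
contact_force: [-2.9, 0.2, 2.9]
finger_gap: 47.8
[-0.799  0.331  0.466  2.274 -0.524  0.156 -1.142] [-2.9  0.2  2.9] [-0.04  0.56 -0.04]
travel [-0.     -0.0002  0.0033] turn [ 1.000e-04 -6.000e-04 -1.081e+00]
```

Done 1.08; 0.69 remains.

```bash
python3 -m jog '[{"travel":[0,0,0],"turn":[0,0,0.05],"jaw":-1},{"travel":[0,0,0],"turn":[0,0,0.14],"jaw":-1},{"travel":[0,0,0],"turn":[0,0,0.23],"jaw":-1},{"travel":[0,0,0],"turn":[0,0,0.32],"jaw":-1},{"travel":[0,0,0],"turn":[0,0,0.41],"jaw":-1},{"travel":[0,0,0],"turn":[0,0,0.5],"jaw":-1},{"travel":[0,0,0],"turn":[0,0,0.59],"jaw":-1},{"travel":[0,0,0],"turn":[0,0,0.65],"jaw":-1},{"travel":[0,0,0],"turn":[0,0,0.68],"jaw":-1},{"travel":[0,0,0],"turn":[0,0,0.68],"jaw":-1},{"travel":[0,0,0],"turn":[0,0,0.68],"jaw":-1}]'; python3 st.py; python3 snap.py wrist 6; python3 - <<'E'
import cv2
p=cv2.imread("pics/wrist6.png"); cv2.imwrite("pics/c6.png",cv2.resize(p[140:440,180:500],None,fx=2.4,fy=2,interpolation=cv2.INTER_CUBIC)); cv2.imwrite("pics/c6.png",cv2.resize(p[150:410,200:460],None,fx=2.3,fy=2.3,interpolation=cv2.INTER_CUBIC))
E
```

```text
t: 7.05
position: [541.2, 152.2, 97.1]
tool_rot: [-0.086, 0.96, -0.178, 0.199]
contact_force: [-3.4, -0.7, 5.4]
finger_gap: 48.1
[-0.911  0.352  0.606  2.28  -0.803  0.186 -1.55 ] [-3.4 -0.7  5.4] [-0.03  0.77 -0.01]
travel [-0.0001 -0.0001  0.0033] turn [-3.0000e-04 -7.0000e-04 -1.7619e+00]
7.05 [541.2 152.2  97.1] [-0.911  0.352  0.606  2.28  -0.803  0.186 -1.55 ]
```

View pics/c6.png

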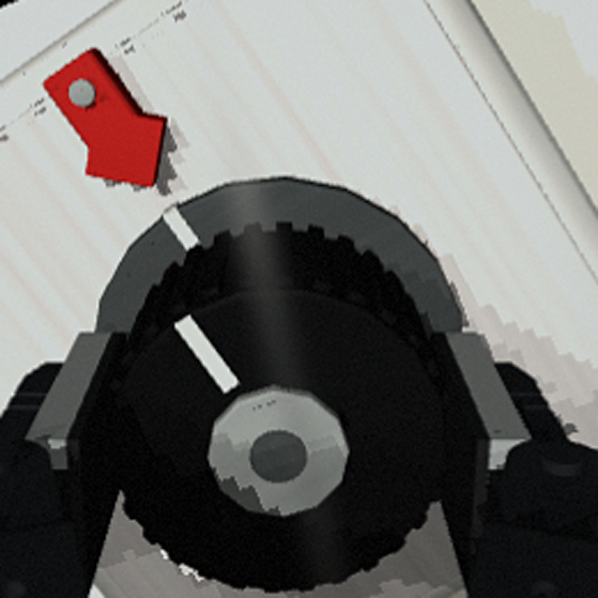

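```bash
python3 - <<'E'
import pickle
from h import *
o,c,p,d=pickle.load(open("pics/wrist6.pkl","rb"))
s=lambda x,y:np.array([x/2.3+200-.3,y/2.3+150-.3])
inv=lambda P:((P-[200-.3,150-.3])*2.3).round(1)
obs=np.array([s(158,186),s(171,209),s(182,322),s(231,386),s(81,92),s(278,455)])
def model(q):
    F=np.array([q[0],q[1],85]);psi,th=q[2:4]
    m=lambda r,n:fp(F,psi,r*np.cos(th),r*np.sin(th),n)
    return proj(c,[fp(F,psi,36.5,0,5),m(31.5,7),m(q[4],35),m(q[5],35),fp(F,psi,q[6],0,8),fp(F,psi,0,0,38)])
r=least_squares(lambda q:np.r_[(model(q)-obs).ravel(),(q[2]-.225)*30],[546.6,153.6,.225,0,22.7,11,55],loss='soft_l1')
print(r.x.round(3)); print((model(r.x)-obs).round(1))
F=np.array([546.6,153.6,85])
for th in(-.05,0,.05,):print(th,inv(proj(c,[fp(F,.225,36.5,0,5),fp(F,.225,31.5*np.cos(th),31.5*np.sin(th),7),fp(F,.225,22.7*np.cos(th),22.7*np.sin(th),35),fp(F,.225,11*np.cos(th),11*np.sin(th),35)])).tolist())
E
```

```text
[5.46930e+02 1.53334e+02 2.16000e-01 8.00000e-03 2.28240e+01 1.12590e+01
 5.54720e+01]
[[-1.4 -0.3]
 [-0.5  2.2]
 [ 0.8 -0.5]
 [ 0.5 -0.3]
 [ 0.4 -0.3]
 [-0.3  0.6]]
-0.05 [[152.6, 188.6], [177.1, 211.3], [191.0, 319.8], [236.2, 387.1]]
0 [[152.6, 188.6], [169.0, 216.4], [184.1, 323.9], [232.9, 389.0]]
0.05 [[152.6, 188.6], [161.3, 221.7], [177.4, 328.4], [229.7, 391.1]]
```

```bash
python3 -m jog '[{"travel":[0,0,0],"turn":[0,0,0.008],"jaw":-1},{"travel":[0,0,0],"turn":[0,0,0.008],"jaw":-1},{"travel":[0,0,0],"turn":[0,0,0.008],"jaw":1},{"travel":[0,0,0],"turn":[0,0,0.008],"jaw":1},{"travel":[0,0,0],"turn":[0,0,0.008],"jaw":1},{"travel":[0,0,0],"turn":[0,0,0.008],"jaw":1},{"travel":[0,0,0],"turn":[0,0,0.008],"jaw":1}]'; python3 -m jog '[{"travel":[0,0,-0.01],"turn":[0,0,0],"jaw":1},{"travel":[0,0,-0.03],"turn":[0,0,0],"jaw":1},{"travel":[0,0,-0.06],"turn":[0,0,0],"jaw":1},{"travel":[0,0,-0.08],"turn":[0,0,0],"jaw":1},{"travel":[0,0,-0.1],"turn":[0,0,0],"jaw":1},{"travel":[0,0,-0.11],"turn":[0,0,0],"jaw":1},{"travel":[0,0,-0.11],"turn":[0,0,0],"jaw":1}]';  python3 snap.py wrist 7; python3 - <<'E'
import cv2
p=cv2.imread("pics/wrist7.png"); cv2.imwrite("pics/c7.png",cv2.resize(p[100:340,200:440],None,fx=2.5,fy=2.5,interpolation=cv2.INTER_CUBIC))
E
```

```text
t: 7.8
position: [541.3, 152.0, 96.9]
tool_rot: [-0.087, 0.959, -0.181, 0.199]
contact_force: [-0.5, -0.4, 0.2]
finger_gap: 85.2
t: 8.5
position: [495.9, 141.8, 196.9]
tool_rot: [-0.087, 0.959, -0.181, 0.199]
contact_force: [-0.7, 0.9, 0.4]
finger_gap: 85.7
8.5 [495.9 141.8 196.9] [-1.77   0.042  1.433  2.301  0.025  0.4   -2.311]
```

View pics/c7.png

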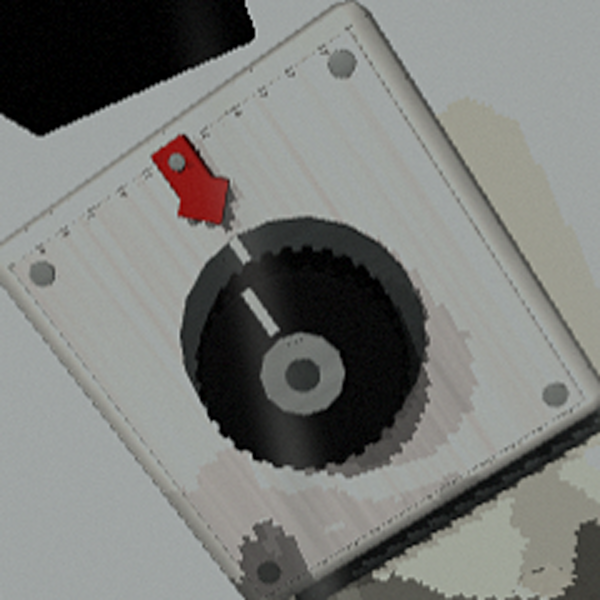

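```bash
python3 - <<'E'
import pickle
from h import *
o,c,p,d=pickle.load(open("pics/wrist7.pkl","rb"))
s=lambda x,y:np.array([x/2.5+200-.3,y/2.5+100-.3])
obs=np.array([s(302,373),s(224,225),s(42,272),s(342,63),s(555,394),s(268,571),s(234,237),s(247,292),s(275,332)])
def model(q):
    F=np.array([q[0],q[1],85]);psi,th,a,b=q[2:6]
    m=lambda r,n:fp(F,psi,r*np.cos(th),r*np.sin(th),n)
    return proj(c,[fp(F,psi,0,0,38),fp(F,psi,36.5,0,5),fp(F,psi,a,b,.7),fp(F,psi,a,-b,.7),fp(F,psi,-a,-b,.7),fp(F,psi,-a,b,.7),m(31.5,7),m(q[6],35),m(q[7],35)])
r=least_squares(lambda q:(model(q)-obs).ravel(),[547,151,.2,0,52,47,23,12],loss='soft_l1')
print(r.x.round(3)); print((model(r.x)-obs).round(1))
E
python3 snap.py side 7
python3 - <<'E'
import cv2
p=cv2.imread("pics/side7.png"); cv2.imwrite("pics/s7.png",p)
E
```

```text
[ 5.46950e+02  1.53196e+02  2.21000e-01 -1.20000e-02  5.19060e+01
  4.69430e+01  2.25600e+01  1.12260e+01]
[[ 0.1  0.5]
 [-0.9 -1. ]
 [ 0.1  0. ]
 [ 0.1 -0.1]
 [-0.1  0.1]
 [-0.1  0. ]
 [-0.1  0.9]
 [ 0.4 -0.2]
 [ 0.2 -0.2]]
8.55 [496.  141.3 197. ] [-1.771  0.038  1.433  2.301  0.033  0.4   -2.318]
```

View pics/side7.png

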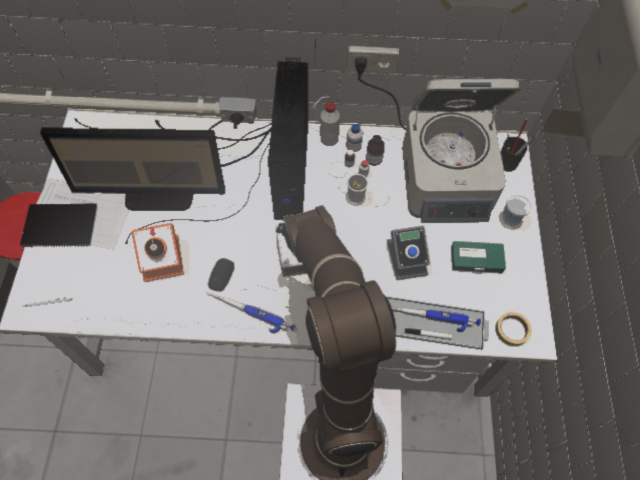

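```bash
python3 - <<'E'
from station import env
from h import *
o=env.observe(); k=np.array([542.6,-187.8,82])
for psi in(.15,):delta(o,k+150*norm(psi),face_R(psi,0)); delta(o,k+150*norm(psi),face_R(psi,.8))
E
```

```text
travel [ 0.1233  0.3123 -0.0588] turn [-0.0368 -0.0203 -2.0997]
travel [ 0.1233  0.3123 -0.0588] turn [-0.0371 -0.0039 -1.2999]
```

```bash
python3 -m jog '[{"travel":[0.005,0.01,-0.01],"turn":[0,0,-0.06],"jaw":0.5},{"travel":[0.015,0.03,-0.02],"turn":[-0.004,0,-0.16],"jaw":0},{"travel":[0.028,0.065,-0.03],"turn":[-0.007,0,-0.28],"jaw":-1},{"travel":[0.04,0.1,-0.035],"turn":[-0.01,-0.001,-0.4],"jaw":-1},{"travel":[0.053,0.135,-0.04],"turn":[-0.014,-0.001,-0.52],"jaw":-1},{"travel":[0.066,0.17,-0.045],"turn":[-0.018,-0.002,-0.64],"jaw":-1},{"travel":[0.08,0.205,-0.05],"turn":[-0.022,-0.002,-0.77],"jaw":-1},{"travel":[0.093,0.24,-0.053],"turn":[-0.026,-0.003,-0.9],"jaw":-1},{"travel":[0.105,0.27,-0.056],"turn":[-0.03,-0.003,-1.03],"jaw":-1},{"travel":[0.116,0.295,-0.058],"turn":[-0.034,-0.004,-1.16],"jaw":-1},{"travel":[0.122,0.31,-0.059],"turn":[-0.037,-0.004,-1.26],"jaw":-1},{"travel":[0.123,0.312,-0.059],"turn":[-0.037,-0.004,-1.3],"jaw":-1}]'; python3 -m jog '[{"travel":[0,0,0],"turn":[0,0,0],"jaw":-1},{"travel":[0,0,0],"turn":[0,0,0],"jaw":-1},{"travel":[0,0,0],"turn":[0,0,0],"jaw":-1}]'; python3 snap.py wrist 8
```

```text
t: 9.8
position: [474.5, -196.8, 224.2]
tool_rot: [0.059, 0.895, 0.39, 0.21]
contact_force: [-5.7, -6.8, -0.7]
finger_gap: 0.3
t: 10.1
position: [474.2, -193.9, 223.0]
tool_rot: [0.057, 0.897, 0.387, 0.209]
contact_force: [-0.7, -0.7, -0.2]
finger_gap: -0.5
10.1 [ 474.2 -193.9  223. ] [-1.113 -0.292  1.439  2.222  0.146  0.575 -0.486]
```

View pics/wrist8.png

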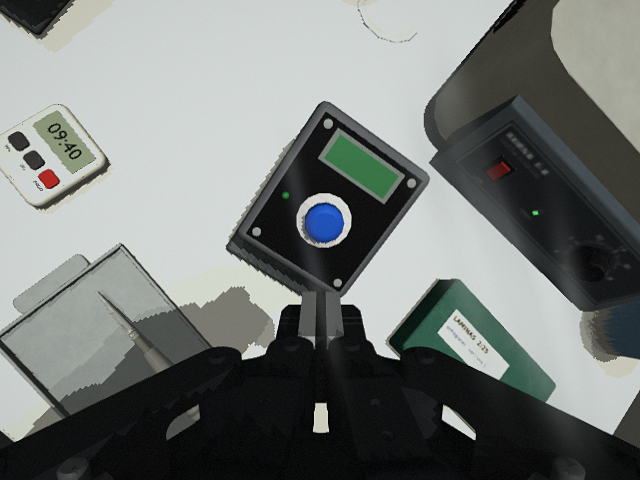

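```bash
python3 - <<'E'
import pickle
from h import *
from station import env
o,c,p,d=pickle.load(open("pics/wrist8.pkl","rb"))
hsv=cv2.cvtColor(p,cv2.COLOR_BGR2HSV); m=cv2.inRange(hsv,(105,120,60),(125,255,255)); m[:150]=0;m[290:]=0;m[:,:270]=0;m[:,380:]=0
M=cv2.moments(m,True); kc=(M['m10']/M['m00'],M['m01']/M['m00']); print("dome",kc,M['m00'])
obs=np.array([kc,(327.5,124),(411,183.5),(257,231.5),(337.5,283)])
def model(q):
    F=np.array([q[0],q[1],85]);psi,uk,a,b=q[2:6]
    return proj(c,[fp(F,psi,uk,0,12),fp(F,psi,a,b,.7),fp(F,psi,a,-b,.7),fp(F,psi,-a,b,.7),fp(F,psi,-a,-b,.7)])
r=least_squares(lambda q:(model(q)-obs).ravel(),[547,-188,.15,-10,50,40])
print(r.x.round(3)); print((model(r.x)-obs).round(1))
F=np.array([r.x[0],r.x[1],85]); psi=r.x[2]; kt=fp(F,psi,r.x[3],0,14); print("key top",kt)
P=pts(c,d,[kc,(340,255)]); print(P.round(1), ((P-F)@norm(psi)).round(1))
e=env.observe(); q=np.array(e["tool_rot"]); R0=R.from_quat(q[[1,2,3,0]]).as_matrix()
print(e["position"].round(1),e["joint_pos"].round(4)); ph=np.linalg.inv(face_R(psi))@R0; ph=np.arctan2(ph[1,0],ph[0,0]); print("phi",ph)
delta(e,kt+60*norm(psi),face_R(psi,ph)); delta(e,kt+60*norm(psi),face_R(psi,.5))
cv2.imwrite("pics/c8.png",cv2.resize(p[90:310,220:440],None,fx=2.6,fy=2.6,interpolation=cv2.INTER_CUBIC))
E
```

```text
dome (323.7894736842105, 222.32581453634086) 1197.0
[ 5.53176e+02 -1.83442e+02  2.21000e-01 -1.07930e+01  4.67930e+01
  3.69900e+01]
[[ 1.2  0.8]
 [ 0.  -0.1]
 [-0.2 -0.1]
 [-0.7 -0.2]
 [-0.3 -0.5]]
key top [ 537.86005402 -186.88324988   93.12713557]
[[ 538.  -185.5   93.1]
 [ 534.7 -214.2   73.6]] [13.8  0.1]
[ 474.3 -193.9  223. ] [-1.1133 -0.2917  1.4393  2.2215  0.146   0.5746 -0.4854]
phi 0.9691143103930269
travel [-0.      0.005   0.0848] turn [0.0275 0.0213 0.0003]
travel [-0.      0.005   0.0848] turn [ 0.022   0.0274 -0.4688]
```

View pics/c8.png

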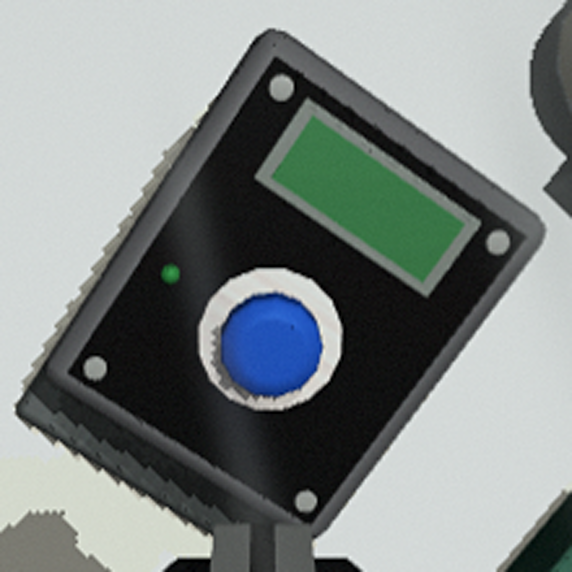

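```bash
python3 -m jog '[{"travel":[0,0.001,0.01],"turn":[0.005,0.004,0],"jaw":-1},{"travel":[0,0.003,0.03],"turn":[0.014,0.01,0],"jaw":-1},{"travel":[0,0.004,0.045],"turn":[0.02,0.016,0],"jaw":-1},{"travel":[0,0.005,0.05],"turn":[0.027,0.021,0],"jaw":-1},{"travel":[0,0.005,0.05],"turn":[0.027,0.021,0],"jaw":-1},{"travel":[0,0.005,0.05],"turn":[0.027,0.021,0],"jaw":-1}]'; cat > stk.py <<'E'
from station import env
from h import *
import sys
kt=np.array([538,-186.5,93.1]);psi=.221
e=env.observe(); q=np.array(e["tool_rot"]); R0=R.from_quat(q[[1,2,3,0]]).as_matrix()
ph=np.linalg.inv(face_R(psi))@R0; ph=np.arctan2(ph[1,0],ph[0,0])
F=np.array(e["contact_force"])
print(e["t"],e["position"].round(1),e["joint_pos"].round(4),"phi",ph.round(3),"F",F.round(1),"along n",(F@norm(psi)).round(2),"out of top",((e["position"]-kt)@norm(psi)).round(1))
delta(e,kt+float(sys.argv[1])*norm(psi),face_R(psi,ph))
E
python3 stk.py 20
```

```text
t: 10.75
position: [469.9, -177.1, 209.1]
tool_rot: [0.053, 0.894, 0.389, 0.215]
contact_force: [0.2, 0.2, -0.2]
finger_gap: -0.1
10.75 [ 469.9 -177.1  209.1] [-1.1271 -0.2926  1.4402  2.2655  0.1372  0.5239 -0.4901] phi 0.966 F [ 0.2  0.2 -0.2] along n -0.27 out of top 132.4
travel [-0.0055  0.0223  0.113 ] turn [0.0243 0.0052 0.0001]
```

```bash
python3 - <<'E'
from station import env
from h import *
e=env.observe(); q=np.array(e["tool_rot"]); R0=R.from_quat(q[[1,2,3,0]]).as_matrix()
# tilt to down: minimal rotation
z=R0[:,2]; ax=np.cross(z,[0,0,-1]); ang=np.arcsin(np.linalg.norm(ax)); Rt=R.from_rotvec(ax/np.linalg.norm(ax)*ang).as_matrix()@R0
delta(e,[600,-190,270],Rt)
E
```

```text
travel [ 0.0903  0.1124 -0.0004] turn [ 0.2714 -0.355  -0.    ]
```

```bash
python3 -m jog '[{"travel":[0.01,0.013,-0.003],"turn":[0.03,-0.04,0],"jaw":-1},{"travel":[0.025,0.03,-0.003],"turn":[0.07,-0.09,0],"jaw":-1},{"travel":[0.04,0.05,-0.003],"turn":[0.12,-0.15,0],"jaw":-1},{"travel":[0.055,0.07,-0.002],"turn":[0.17,-0.21,0],"jaw":-1},{"travel":[0.07,0.09,-0.001],"turn":[0.22,-0.28,0],"jaw":-1},{"travel":[0.085,0.105,0],"turn":[0.25,-0.33,0],"jaw":-1},{"travel":[0.09,0.112,0],"turn":[0.27,-0.355,0],"jaw":-1},{"travel":[0.09,0.112,0],"turn":[0.27,-0.355,0],"jaw":-1}]';python3 stk.py 100
```

```text
t: 11.55
position: [458.3, -145.2, 320.6]
tool_rot: [0.015, 0.917, 0.399, 0.017]
contact_force: [0.7, 0.1, -0.9]
finger_gap: -0.4
11.55 [ 458.3 -145.2  320.6] [-1.4319 -0.2923  1.4395  1.8879  0.3195  1.2623 -0.8338] phi 0.928 F [ 0.7  0.1 -0.9] along n -1.15 out of top 235.3
travel [-0.0135  0.0568  0.1392] turn [-0.2122  0.3365 -0.0362]
```

```bash
cat > fk.py <<'E'
import numpy as np, itertools
from scipy.spatial.transform import Rotation as R
from scipy.optimize import least_squares
LIM=np.array([[-2.95,2.95],[-.29,1.99],[-1.47,1.44],[.14,2.54],[-1.03,4.17],[.13,1.85],[-2.86,2.86]])
def fk(q,p,s):
    T=np.eye(3);x=np.array([0,0,p[0]]); L=[0,0,p[1],0,p[2],0,p[3]]; off=[0,0,p[4],p[5],p[6],p[7],0]
    for i in range(7):
        ax='z' if i%2==0 else 'y'
        T=T@R.from_euler(ax,s[i]*q[i]+(p[8] if i==0 else p[9] if i==6 else 0)).as_matrix()
        x=x+T@np.array([off[i],0,L[i]])
    return x,T
E
python3 - <<'E'
import pickle,glob
from fk import *
S=[]
for f in sorted(glob.glob("pics/*.pkl")):
    o=pickle.load(open(f,"rb"))[0]; S.append((o["joint_pos"],o["position"],R.from_quat(np.array(o["tool_rot"])[[1,2,3,0]]).as_matrix()))
from station import env
o=env.observe();S.append((o["joint_pos"],o["position"],R.from_quat(np.array(o["tool_rot"])[[1,2,3,0]]).as_matrix()))
best=None
for s in itertools.product([1,-1],repeat=4):
    sg=[s[0],1,s[1],1,s[2],1,s[3]]
    def res(p):
        r=[]
        for q,x,T in S:
            a,b=fk(q,p,sg); r+=list((a-x)/100)+list((b-T).ravel())
        return np.array(r)
    for p9 in(0,np.pi/2,-np.pi/2,3.14):
        f=least_squares(res,[300,400,400,200,0,0,0,0,0,p9])
        if best is None or f.cost<best[0]: best=(f.cost,sg,f.x); 
print(best[0],best[1],best[2].round(3)); pickle.dump(best,open("fk.pkl","wb"))
for q,x,T in S: print((fk(q,best[2],best[1])[0]-x).round(1))
E
```

```text
0.0756654025717566 [-1, 1, -1, 1, -1, 1, -1] [ 3.59122e+02  5.91192e+02  4.81613e+02  4.04174e+02  3.17380e+01
  7.94700e+01  4.69400e+00  2.24900e+00 -6.90000e-02  1.50800e+00]
[5.6 7.6 0.3]
[ 1.7  4.1 -0.6]
[5.5 7.5 0.4]
[ -7.4 -18.8   0.3]
[5.5 7.5 0.4]
[ 0.7  4.1 -0.5]
[ 1.7  4.1 -0.6]
[ 1.7  4.2 -0.6]
[ 0.1  3.8 -0.8]
[-3.1  1.4 -1.2]
[ -7.4 -18.8   0.3]
[-4.9  6.3  5.1]
[-3.5 -3.2 -2.3]
```

```bash
cat > fk.py <<'E'
import numpy as np, itertools
from scipy.spatial.transform import Rotation as R
from scipy.optimize import least_squares
LIM=np.array([[-2.95,2.95],[-.29,1.99],[-1.47,1.44],[.14,2.54],[-1.03,4.17],[.13,1.85],[-2.86,2.86]])
s=np.array([-1,1,-1,1,-1,1,-1])
def fk(q,p):
    T=np.eye(3);x=np.array([0,0,p[0]]); L=[0,0,p[1],0,p[2],0,p[3]]; off=[0,0,p[4],p[5],p[6],p[7],0]; oy=[0,p[10],0,p[11],0,p[12],0]; jo=[p[8],p[13],p[14],p[15],p[16],p[17],p[9]]
    for i in range(7):
        T=T@R.from_euler('z' if i%2==0 else 'y',s[i]*q[i]+jo[i]).as_matrix()
        x=x+T@np.array([off[i],oy[i],L[i]])
    return x,T
E
python3 - <<'E'
import pickle,glob
from fk import *
S=[]
for f in sorted(glob.glob("pics/*.pkl")):
    o=pickle.load(open(f,"rb"))[0]; S.append((o["joint_pos"],o["position"],R.from_quat(np.array(o["tool_rot"])[[1,2,3,0]]).as_matrix()))
from station import env
o=env.observe();S.append((o["joint_pos"],o["position"],R.from_quat(np.array(o["tool_rot"])[[1,2,3,0]]).as_matrix()))
S.append((np.array([-1.19819375,0.41188116,-0.01272628,1.5970475,0.00559779,1.13428512,-0.0821819]),np.array([266.485,564.797,230.463]),R.from_quat([.2186,.9758,-.00078,-.00012]).as_matrix()))
def res(p):
    r=[]
    for q,x,T in S:
        a,b=fk(q,p); r+=list((a-x)/3)+list((b-T).ravel()/.006)
    return np.r_[r,np.array(p[10:13])/30,np.array(p[13:18])/.03,np.array(p[4:8])/50]
f=least_squares(res,[359,591,481,404,31,79,5,2,0,1.508]+[0]*8)
print(f.cost,f.x.round(3)); pickle.dump(f.x,open("fk.pkl","wb"))
for q,x,T in S: a,b=fk(q,f.x); print((a-x).round(1),np.degrees(np.linalg.norm(R.from_matrix(b.T@T).as_rotvec())).round(2))
E
```

```text
0.6658878193401181 [ 2.84144e+02  5.33812e+02  4.52599e+02  3.50785e+02 -1.88000e-01
  4.90000e-02  5.90000e-02 -1.23000e-01 -0.00000e+00  1.57100e+00
 -2.91530e+01 -1.84620e+01 -6.15000e-01 -0.00000e+00  0.00000e+00
 -0.00000e+00  0.00000e+00  0.00000e+00]
[0. 0. 0.] 0.0
[0. 0. 0.] 0.0
[0. 0. 0.] 0.0
[-0. -0. -0.] 0.0
[0. 0. 0.] 0.0
[0. 0. 0.] 0.0
[0. 0. 0.] 0.0
[0. 0. 0.] 0.0
[-0.  0. -0.] 0.0
[-0.2  0.  -0.1] 0.0
[-0. -0. -0.] 0.0
[0. 0. 0.] 0.0
[-0.1 -0.  -0. ] 0.0
[-0.  0. -0.] 0.0
```

```bash
cat >> fk.py <<'E'
import pickle
P=pickle.load(open("fk.pkl","rb"))
def jac(q):
    J=np.zeros((6,7));x0,T0=fk(q,P)
    for i in range(7):
        d=q.copy();d[i]+=1e-5;x,T=fk(d,P);J[:3,i]=(x-x0)/1e-5/1000;J[3:,i]=R.from_matrix(T@T0.T).as_rotvec()/1e-5
    return J,x0,T0
def ik(q,x,T,lam=.02,it=60,center=0.,step=.2):
    q=q.copy()
    for _ in range(it):
        J,x0,T0=jac(q); e=np.r_[(x-x0)/1000,R.from_matrix(T@T0.T).as_rotvec()]
        if np.linalg.norm(e)<1e-5: break
        free=np.ones(7,bool)
        for _k in range(4):
            Jf=J*free; dq=Jf.T@np.linalg.solve(Jf@Jf.T+lam**2*np.eye(6),e)
            if center: dq=dq+center*(np.eye(7)-np.linalg.pinv(Jf)@Jf)@((QC-q)*free)
            bad=((q+dq<LIM[:,0])|(q+dq>LIM[:,1]))&free
            if not bad.any(): break
            free&=~bad
        dq*=min(1,step/np.abs(dq).max()+0); q=np.clip(q+dq,LIM[:,0],LIM[:,1])
    return q,np.linalg.norm(e)
def path(q,x1,T1,n,**k):
    x0,T0=fk(q,P); w=R.from_matrix(T0.T@T1).as_rotvec(); L=[]
    for i in range(1,n+1):
        q,e=ik(q,x0+(x1-x0)*i/n,T0@R.from_rotvec(w*i/n).as_matrix(),**k); L.append((q,e))
    return L
QC=np.array([0,.41,0,1.6,0,1.13,0])
E
python3 - <<'E'
from fk import *
np.set_printoptions(precision=3,suppress=True)
q=np.array([-0.911,.352,.606,2.28,-.803,.186,-1.55]); x,T=fk(q,P)
for c in(0,.05,.3): print(c,path(q,x-T[:,2]*110,T,7,center=c)[-1])
q=np.array([-0.762,.174,.38,2.278,.036,.272,-.606]);x,T=fk(q,P)
print(path(q,x+T[:,2]*60,T,8)[-1],"obs -.633 .316 .265 2.264 -.057 .141 -.519")
q=np.array([-0.519*0-0.633,.316,.265,2.264,-.057,.141,-.519]);x,T=fk(q,P)
print(path(q,x,T@R.from_euler('z',1.76).as_matrix(),24)[-1],"obs -0.911  0.352  0.606  2.28  -0.803  0.186 -1.55")
E
```

```text
0 (array([-1.775,  0.043,  1.44 ,  2.302,  0.019,  0.4  , -2.298]), np.float64(9.148542573968682e-06))
0.05 (array([-1.775,  0.043,  1.44 ,  2.302,  0.019,  0.4  , -2.298]), np.float64(8.68909304494386e-06))
0.3 (array([-0.41 ,  0.053, -0.023,  2.251,  0.218,  0.418, -2.55 ]), np.float64(6.831685056984441e-06))
(array([-0.632,  0.322,  0.262,  2.263, -0.059,  0.138, -0.517]), np.float64(2.3512923275712766e-07)) obs -.633 .316 .265 2.264 -.057 .141 -.519
(array([-0.906,  0.355,  0.601,  2.279, -0.805,  0.184, -1.547]), np.float64(9.188982747422701e-06)) obs -0.911  0.352  0.606  2.28  -0.803  0.186 -1.55
```

```bash
python3 -m jog '[{"travel":[0,0,0],"turn":[0,0,0],"jaw":-1}]'; python3 -c "
from station import env;print(env.observe()['joint_pos'].round(4).tolist())"
cat > plan.py <<'E'
from fk import *
from h import face_R,norm
from station import env
np.set_printoptions(precision=3,suppress=True)
q0=env.observe()['joint_pos']; kt=np.array([538,-186.5,93.1]);psi=.221
x0,T0=fk(q0,P); rng=np.random.default_rng(1); out=[]
import time; t=time.time()
def mar(q): return min((q-LIM[:,0]).min(),(LIM[:,1]-q).min())
def pose(x,y,z,yaw,tilt,phi):
    zz=np.array([np.sin(tilt)*np.cos(yaw),np.sin(tilt)*np.sin(yaw),-np.cos(tilt)]);xx=np.array([-np.sin(yaw),np.cos(yaw),0]);yy=np.cross(zz,xx)
    return np.array([x,y,z]),np.c_[xx,yy,zz]@R.from_euler('z',phi).as_matrix()
while time.time()-t<400:
    w=(rng.uniform(350,700),rng.uniform(-350,400),rng.uniform(230,420),rng.uniform(-.6,.6),rng.uniform(-.2,.6),rng.uniform(-1,2.5))
    if np.hypot(w[0],w[1])>800: continue
    L=path(q0,*pose(*w),12,it=12)
    if L[-1][1]>.002: continue
    # avoid sweeping with TCP too low
    if min(fk(l[0],P)[0][2] for l in L)<200: continue
    phi=rng.uniform(-1,2.5)
    L2=path(L[-1][0],kt+60*norm(psi),face_R(psi,phi),12,it=12)
    if max(l[1] for l in L2)>.004: continue
    L3=path(L2[-1][0],kt-8*norm(psi),face_R(psi,phi),4,it=12)
    if L3[-1][1]>.001: continue
    m=[mar(l[0]) for l in L+L2+L3]
    out.append((min(m[12:]),mar(L3[-1][0]),w,phi,L[-1][0],L2[-1][0],L3[-1][0],min(m),max(l[1] for l in L)))
out.sort(key=lambda a:-a[0]); print(len(out))
for o in out[:5]: print(round(o[0],3),round(o[1],3),np.round(o[2],2),round(o[3],2),round(o[7],3),o[8]);print(o[4],o[5],o[6])
E
python3 plan.py
```

```text
t: 11.65
position: [458.1, -145.9, 319.9]
tool_rot: [0.015, 0.917, 0.399, 0.018]
contact_force: [1.1, 0.6, 0.3]
finger_gap: -0.2
[-1.4305, -0.2926, 1.4403, 1.8894, 0.3196, 1.2601, -0.8334]
205
0.1 0.187 [ 354.02 -174.28  252.09   -0.59    0.33    2.42] 0.8 0.003 7.836357005977036e-06
[ 0.45  -0.209 -0.181  2.293  0.099  0.742 -2.808] [ 0.415  0.24   0.024  2.172 -0.641  0.458  0.399] [ 0.459  0.383 -0.075  2.166 -0.77   0.317  0.519]
0.091 0.091 [693.18 -57.34 347.96  -0.46   0.6    2.13] 0.02 0.0 0.0786168056355694
[-1.092  0.321  1.201  1.826 -0.079  0.646 -2.539] [ 0.228  0.24   0.24   2.183 -0.745  0.488  1.275] [ 0.3    0.381  0.117  2.176 -0.939  0.365  1.452]
0.09 0.09 [600.11 341.02 230.94  -0.25   0.5    1.1 ] -0.55 0.038 8.184049381306598e-06
[-1.587  0.645  1.188  1.802 -0.345  0.726 -1.729] [ 0.227  0.24   0.24   2.183 -0.745  0.488  1.848] [ 0.3    0.381  0.117  2.176 -0.94   0.365  2.025]
0.053 0.054 [389.52 277.21 325.57   0.01   0.16   0.47] 2.21 0.028 3.5444113011570337e-06
[-1.495 -0.04   0.683  1.929  0.155  1.137 -1.332] [-0.194  0.291  0.752  2.206 -0.969  0.596 -0.694] [ 0.259  0.383  0.166  2.179 -0.976  0.379 -0.702]
0.051 0.051 [603.27 339.79 292.44  -0.56   0.55   0.97] -0.16 0.051 5.695956860249492e-06
[-1.519  0.571  1.019  1.631  0.036  0.963 -2.173] [ 0.015  0.254  0.491  2.195 -0.855  0.532  1.563] [ 0.257  0.383  0.169  2.179 -0.979  0.38   1.668]
```

```bash
sed -e 's/rng.uniform(350,700),rng.uniform(-350,400),rng.uniform(230,420),rng.uniform(-.6,.6),rng.uniform(-.2,.6)/rng.uniform(340,500),rng.uniform(-200,420),rng.uniform(270,420),rng.uniform(-.6,.6),rng.uniform(-.2,.6)/' -e 's/m\[12:\]/m[8:]/' -e 's/<400/<540/' -e 's/default_rng(1)/default_rng(int(__import__("sys").argv[1]))/' plan.py > plan2.py; for i in 1 2 3 4; do timeout 575 python3 plan2.py $i > p$i.txt & done; wait; cat p?.txt; nproc
```

```text
567
0.053 0.053 [ 475.04 -100.    321.44   -0.46    0.13    2.02] 1.52 0.0 5.409880652178194e-06
[-1.04  -0.069  1.095  1.932  0.125  1.121 -2.466] [-0.195  0.291  0.752  2.206 -0.969  0.596 -0.006] [ 0.259  0.383  0.167  2.179 -0.977  0.379 -0.014]
0.053 0.053 [405.97 167.6  388.11   0.09  -0.08   1.91] 1.84 0.048 6.241270618127264e-06
[-1.321 -0.006  0.862  1.753 -0.025  1.47  -2.274] [-0.195  0.291  0.752  2.206 -0.969  0.596 -0.323] [ 0.259  0.383  0.167  2.179 -0.977  0.379 -0.331]
0.053 0.053 [365.8  349.27 295.9    0.11  -0.2    1.96] 0.44 0.053 8.332830027861983e-06
[-1.531  0.369  1.014  1.719 -0.393  1.425 -2.271] [-0.195  0.291  0.753  2.206 -0.969  0.596  1.073] [ 0.259  0.383  0.167  2.179 -0.977  0.379  1.065]
0.052 0.052 [403.12 411.63 328.42   0.25  -0.08   2.47] 2.4 0.052 6.612578335173897e-06
[-1.519  0.406  0.947  1.566 -0.357  1.418 -2.745] [-0.196  0.291  0.754  2.206 -0.97   0.596 -0.885] [ 0.258  0.383  0.168  2.179 -0.978  0.379 -0.893]
0.052 0.052 [482.04 254.69 331.19  -0.02   0.18   2.05] -0.52 0.042 9.454531816302276e-06
[-1.406  0.113  0.853  1.811  0.013
[... 1878 characters left out ...]
7 343.78  -0.43   0.18   1.01] 1.08 0.044 9.426372964106211e-06
[-1.239 -0.094  0.554  1.933  0.227  1.215 -2.191] [-0.196  0.291  0.754  2.206 -0.97   0.596  0.437] [ 0.258  0.383  0.168  2.179 -0.978  0.379  0.43 ]
0.052 0.052 [410.73 -13.25 347.9   -0.38  -0.02   1.8 ] 2.43 0.016 8.193454771081491e-06
[-1.041 -0.148  0.88   1.916  0.104  1.343 -2.375] [-0.196  0.291  0.754  2.206 -0.97   0.596 -0.914] [ 0.258  0.383  0.168  2.179 -0.978  0.379 -0.922]
0.05 0.05 [486.32 307.32 352.16   0.01   0.49  -0.69] 1.81 0.021 1.754940532521169e-06
[-1.678 -0.013  0.817  1.934  0.474  0.932 -0.393] [-0.2    0.292  0.759  2.206 -0.972  0.598 -0.296] [ 0.255  0.383  0.171  2.179 -0.98   0.38  -0.303]
4
```

```bash
cat > dl.py <<'E'
import sys
from fk import *
from h import delta
from station import env
np.set_printoptions(precision=3,suppress=True)
def pose(x,y,z,yaw,tilt,phi):
    zz=np.array([np.sin(tilt)*np.cos(yaw),np.sin(tilt)*np.sin(yaw),-np.cos(tilt)]);xx=np.array([-np.sin(yaw),np.cos(yaw),0]);yy=np.cross(zz,xx)
    return np.array([x,y,z]),np.c_[xx,yy,zz]@R.from_euler('z',phi).as_matrix()
a=[float(v) for v in sys.argv[1:7]]; n=int(sys.argv[7]); o=env.observe(); X,T=pose(*a); delta(o,X,T)
for l in path(o["joint_pos"],X,T,n): print(l[0],round(l[1],4))
E
python3 dl.py 372 228 334 -.03 -.09 1.93 12
```

```text
travel [ 0.215 -0.317 -0.023] turn [ 0.048 -0.136  1.207]
[-1.383 -0.227  1.377  1.911  0.255  1.251 -0.937] 0.0
[-1.319 -0.178  1.279  1.926  0.205  1.252 -1.057] 0.0
[-1.269 -0.154  1.173  1.937  0.177  1.262 -1.206] 0.0
[-1.247 -0.141  1.087  1.942  0.159  1.275 -1.366] 0.0
[-1.243 -0.129  1.018  1.944  0.139  1.288 -1.524] 0.0
[-1.247 -0.114  0.961  1.941  0.116  1.3   -1.679] 0.0
[-1.258 -0.096  0.913  1.934  0.09   1.31  -1.829] 0.0
[-1.272 -0.076  0.873  1.925  0.061  1.32  -1.976] 0.0
[-1.289 -0.053  0.839  1.911  0.03   1.327 -2.118] 0.0
[-1.309 -0.029  0.81   1.895 -0.003  1.334 -2.257] 0.0
[-1.33  -0.003  0.787  1.876 -0.036  1.339 -2.392] 0.0
[-1.352  0.025  0.768  1.855 -0.071  1.343 -2.525] 0.0
```

```bash
python3 -m jog '[{"travel":[0.018,-0.026,-0.002],"turn":[0.004,-0.011,0.1],"jaw":-1},{"travel":[0.036,-0.053,-0.004],"turn":[0.008,-0.023,0.2],"jaw":-1},{"travel":[0.054,-0.079,-0.006],"turn":[0.012,-0.034,0.3],"jaw":-1},{"travel":[0.072,-0.106,-0.008],"turn":[0.016,-0.045,0.4],"jaw":-1},{"travel":[0.09,-0.132,-0.01],"turn":[0.02,-0.057,0.5],"jaw":-1},{"travel":[0.108,-0.158,-0.012],"turn":[0.024,-0.068,0.6],"jaw":-1},{"travel":[0.125,-0.185,-0.013],"turn":[0.028,-0.08,0.7],"jaw":-1},{"travel":[0.143,-0.211,-0.015],"turn":[0.032,-0.09,0.8],"jaw":-1},{"travel":[0.161,-0.238,-0.017],"turn":[0.036,-0.102,0.9],"jaw":-1},{"travel":[0.179,-0.264,-0.019],"turn":[0.04,-0.113,1.0],"jaw":-1},{"travel":[0.197,-0.29,-0.021],"turn":[0.044,-0.125,1.1],"jaw":-1},{"travel":[0.215,-0.317,-0.023],"turn":[0.048,-0.136,1.2],"jaw":-1}]'; python3 -m jog '[{"travel":[0,0,0],"turn":[0,0,0],"jaw":-1}]';python3 stk.py 60
```

```text
t: 12.85
position: [371.6, 228.4, 333.0]
tool_rot: [0.008, 0.98, -0.193, -0.045]
contact_force: [0.5, -0.4, 0.2]
finger_gap: 0.2
t: 12.95
position: [370.5, 231.2, 332.7]
tool_rot: [0.008, 0.981, -0.189, -0.045]
contact_force: [0.3, -0.5, -0.3]
finger_gap: -0.1
12.95 [370.5 231.2 332.7] [-1.353   0.029   0.763   1.8553 -0.0738  1.3415 -2.5217] phi 2.245 F [ 0.3 -0.5 -0.3] along n -0.37 out of top 247.5
travel [0.3051 0.334  0.1709] turn [0.2965 0.435  0.066 ]
```

```bash
python3 - <<'E' 
s=open("plan.py").read()
s=s.replace("rng.uniform(350,700),rng.uniform(-350,400),rng.uniform(230,420),rng.uniform(-.6,.6),rng.uniform(-.2,.6),rng.uniform(-1,2.5)","rng.uniform(330,600),rng.uniform(-300,450),rng.uniform(250,420),rng.uniform(-.6,.6),rng.uniform(-.3,.5),rng.uniform(-.6,2.5)").replace("m[12:]","m")
s=s.replace("q0=env.observe()['joint_pos']","q0=np.array([-1.353,.029,.763,1.8553,-.0738,1.3415,-2.5217])").replace("from station import env\n","").replace("default_rng(1)","default_rng(int(__import__('sys').argv[1]))").replace("<400","<450")
open("plan3.py","w").write(s)
E
for i in 1 2 3 4; do OMP_NUM_THREADS=1 OPENBLAS_NUM_THREADS=1 timeout 570 python3 plan3.py $i > p$i.txt & done; wait; cat p?.txt
```

```text
938
0.199 0.199 [568.65 167.17 266.7   -0.23  -0.2    1.68] -0.73 0.199 6.165900204263471e-06
[-0.824  0.532  0.795  1.519 -0.432  1.454 -1.876] [ 0.361  0.239  0.086  2.175 -0.672  0.466  1.961] [ 0.415  0.381 -0.022  2.169 -0.822  0.329  2.1  ]
0.198 0.198 [ 592.9  -254.64  252.79   -0.2     0.12    0.81] -0.97 0.198 9.077598324663274e-07
[-0.253  0.45   0.836  1.665 -0.417  1.08  -0.317] [ 0.35   0.239  0.098  2.176 -0.678  0.467  2.203] [ 0.406  0.381 -0.011  2.169 -0.832  0.332  2.345]
0.186 0.186 [588.71 120.23 280.23  -0.18  -0.23   1.25] -0.8 0.186 9.418636207044595e-06
[-0.699  0.547  0.743  1.447 -0.398  1.517 -1.356] [ 0.337  0.239  0.113  2.176 -0.685  0.469  2.041] [ 0.395  0.381  0.002  2.17  -0.844  0.335  2.187]
0.168 0.168 [ 594.48 -206.26  255.98   -0.41   -0.13    2.31] 0.28 0.168 3.890431935518312e-07
[-0.328  0.645  0.992  1.482 -0.509  1.433 -2.013] [ 0.317  0.239  0.136  2.178 -0.696  0.472  0.972] [ 0.378  0.381  0.022  2.171 -0.862  0.34   1.124]
0.159 0.159 [ 453.77 -237.6   252.44    0.11   -0.13    1.89] -0.91 0.159 1.4392249914309962e-06
[-0.432  0.405  1
[... 3130 characters left out ...]
283.63  -0.41  -0.04   2.08] -0.2 0.176 8.379838236945864e-06
[-0.649  0.481  0.974  1.602 -0.412  1.32  -2.095] [ 0.326  0.239  0.126  2.177 -0.692  0.471  1.45 ] [ 0.385  0.381  0.014  2.17  -0.854  0.338  1.6  ]
0.168 0.168 [555.84 440.44 270.63   0.51  -0.25   2.28] -0.65 0.168 8.589652217392963e-06
[-1.025  0.774  0.664  1.07  -0.435  1.679 -2.219] [ 0.317  0.239  0.136  2.178 -0.696  0.472  1.906] [ 0.378  0.381  0.022  2.171 -0.862  0.34   2.058]
0.156 0.156 [574.99 418.69 254.39  -0.3    0.05   0.47] -0.94 0.156 4.032061752375086e-06
[-1.045  0.564  0.526  1.387 -0.244  1.229 -1.287] [ 0.304  0.239  0.152  2.178 -0.704  0.475  2.203] [ 0.367  0.38   0.036  2.172 -0.874  0.344  2.359]
```

```bash
python3 dl.py 552 -212 262 -.15 -.18 2.16 12 | sed -n '1p;2p;8p;13p'
```

```text
travel [0.339 0.342 0.053] turn [-0.024 -0.087  0.357]
[-1.304  0.03   0.806  1.87  -0.073  1.338 -2.459] 0.0
[-0.845  0.282  1.02   1.799 -0.233  1.345 -1.916] 0.0
[-0.34   0.591  0.971  1.535 -0.407  1.437 -1.633] 0.0
```

```bash
python3 -m jog '[{"travel":[0.028,0.028,0.004],"turn":[-0.002,-0.007,0.03],"jaw":-1},{"travel":[0.056,0.057,0.009],"turn":[-0.004,-0.014,0.06],"jaw":-1},{"travel":[0.085,0.085,0.013],"turn":[-0.006,-0.022,0.09],"jaw":-1},{"travel":[0.113,0.114,0.018],"turn":[-0.008,-0.029,0.12],"jaw":-1},{"travel":[0.141,0.142,0.022],"turn":[-0.01,-0.036,0.15],"jaw":-1},{"travel":[0.169,0.171,0.027],"turn":[-0.012,-0.043,0.18],"jaw":-1},{"travel":[0.198,0.2,0.031],"turn":[-0.014,-0.051,0.21],"jaw":-1},{"travel":[0.226,0.228,0.035],"turn":[-0.016,-0.058,0.24],"jaw":-1},{"travel":[0.254,0.257,0.04],"turn":[-0.018,-0.065,0.27],"jaw":-1},{"travel":[0.285,0.286,0.044],"turn":[-0.02,-0.073,0.3],"jaw":-1},{"travel":[0.315,0.318,0.05],"turn":[-0.022,-0.081,0.33],"jaw":-1},{"travel":[0.339,0.342,0.053],"turn":[-0.024,-0.087,0.357],"jaw":-1}]'; python3 -m jog '[{"travel":[0,0,0],"turn":[0,0,0],"jaw":-1},{"travel":[0,0,0],"turn":[0,0,0],"jaw":-1}]';python3 stk.py 60; python3 - <<'E'
from fk import *
from h import face_R,norm,delta
from station import env
np.set_printoptions(precision=3,suppress=True)
kt=np.array([538,-186.5,93.1]);psi=.221
o=env.observe()
for phi in(-.06,.5,1.,1.5):
    L=path(o["joint_pos"],kt+60*norm(psi),face_R(psi,phi),12); L2=path(L[-1][0],kt-8*norm(psi),face_R(psi,phi),4)
    delta(o,kt+60*norm(psi),face_R(psi,phi));print(phi,L[5][0],L[-1],L2[-1])
E
```

```text
t: 14.15
position: [552.2, -219.8, 261.7]
tool_rot: [0.02, 0.928, -0.362, -0.088]
contact_force: [0.1, -0.8, 1.1]
finger_gap: 0.1
t: 14.35
position: [551.8, -218.0, 262.1]
tool_rot: [0.02, 0.928, -0.362, -0.088]
contact_force: [0.3, 0.1, -0.1]
finger_gap: -0.0
14.35 [ 551.8 -218.   262.1] [-0.3292  0.5966  0.9736  1.5292 -0.4095  1.4402 -1.6262] phi 2.646 F [ 0.3  0.1 -0.1] along n -0.19 out of top 150.4
travel [-0.0283 -0.0049  0.1204] turn [0.4815 0.3724 0.0926]
travel [-0.028 -0.005  0.12 ] turn [-0.348  0.738 -2.506]
-0.06 [-0.41   0.283  0.743  1.967 -0.102  0.773 -0.671] (array([ 0.326,  0.239,  0.126,  2.177, -0.692,  0.471,  1.307]), np.float64(3.3163374458233853e-07)) (array([ 0.385,  0.381,  0.014,  2.17 , -0.854,  0.338,  1.457]), np.float64(8.831262660513738e-06))
travel [-0.028 -0.005  0.12 ] turn [-0.116  0.717 -1.976]
0.5 [-0.391  0.303  0.78   1.946 -0.218  0.815 -0.824] (array([ 0.213,  0.24 ,  0.258,  2.184, -0.753,  0.49 ,  0.805]), np.float64(3.6885241513829457e-06)) (array([ 0.287,  0.382,  0.133,  2.177, -0.952,  0.369,  0.986]), np.float64(3.628774949033166e-07))
travel [-0.028 -0.005  0.12 ] turn [ 0.06   0.669 -1.498]
1.0 [-0.384  0.325  0.819  1.929 -0.307  0.856 -0.977] (array([ 0.115,  0.245,  0.372,  2.19 , -0.803,  0.509,  0.354]), np.float64(4.445116664456052e-06)) (array([ 0.199,  0.386,  0.241,  2.182, -1.028,  0.401,  0.554]), np.float64(3.872428822736725e-07))
travel [-0.028 -0.005  0.12 ] turn [ 0.212  0.6   -1.016]
1.5 [-0.381  0.349  0.862  1.914 -0.388  0.899 -1.14 ] (array([ 0.018,  0.254,  0.487,  2.195, -0.853,  0.531, -0.097]), np.float64(3.070793391925565e-06)) (array([ 0.259,  0.383,  0.166,  2.179, -0.977,  0.379,  0.008]), np.float64(2.5136044857370254e-07))
```

```bash
python3 -m jog '[{"travel":[-0.001,0,0.006],"turn":[-0.006,0.036,-0.1],"jaw":-1},{"travel":[-0.003,-0.001,0.014],"turn":[-0.013,0.08,-0.22],"jaw":-1},{"travel":[-0.005,-0.001,0.021],"turn":[-0.021,0.127,-0.35],"jaw":-1},{"travel":[-0.007,-0.001,0.029],"turn":[-0.028,0.174,-0.48],"jaw":-1},{"travel":[-0.009,-0.002,0.037],"turn":[-0.036,0.221,-0.61],"jaw":-1},{"travel":[-0.01,-0.002,0.045],"turn":[-0.043,0.268,-0.74],"jaw":-1},{"travel":[-0.012,-0.002,0.053],"turn":[-0.051,0.316,-0.87],"jaw":-1},{"travel":[-0.014,-0.003,0.061],"turn":[-0.059,0.363,-1.0],"jaw":-1},{"travel":[-0.016,-0.003,0.069],"turn":[-0.066,0.41,-1.13],"jaw":-1},{"travel":[-0.018,-0.003,0.077],"turn":[-0.074,0.457,-1.26],"jaw":-1},{"travel":[-0.02,-0.004,0.084],"turn":[-0.082,0.504,-1.39],"jaw":-1},{"travel":[-0.021,-0.004,0.09],"turn":[-0.087,0.538,-1.48],"jaw":-1}]'; python3 stk.py 60; python3 - <<'E'
from fk import *
from h import face_R,norm,delta
from station import env
np.set_printoptions(precision=3,suppress=True)
kt=np.array([538,-186.5,93.1]);psi=.221
o=env.observe()
for phi in(.2,.5):
    L=path(o["joint_pos"],kt+60*norm(psi),face_R(psi,phi),12); L2=path(L[-1][0],kt-8*norm(psi),face_R(psi,phi),4)
    delta(o,kt+60*norm(psi),face_R(psi,phi));print(phi,L[5][0],L[-1],L2[-1])
E
```

```text
t: 15.55
position: [523.6, -194.7, 177.3]
tool_rot: [0.079, 0.913, 0.376, 0.137]
contact_force: [-0.4, 0.3, -0.2]
finger_gap: 0.1
15.55 [ 523.6 -194.7  177.3] [-0.186   0.2163  0.5672  2.1097 -0.3507  0.5625 -0.1669] phi 0.989 F [-0.4  0.3 -0.2] along n 0.01 out of top 82.9
travel [-0.0109 -0.0161  0.025 ] turn [0.0153 0.1738 0.0013]
travel [-0.011 -0.016  0.025] turn [-0.054  0.171 -0.785]
0.2 [ 0.028  0.212  0.384  2.162 -0.527  0.484  0.436] (array([ 0.264,  0.239,  0.198,  2.181, -0.725,  0.481,  1.079]), np.float64(1.6641159467862275e-06)) (array([ 0.332,  0.381,  0.078,  2.174, -0.909,  0.355,  1.247]), np.float64(3.234135981474523e-07))
travel [-0.011 -0.016  0.025] turn [-0.028  0.174 -0.486]
0.5 [ 0.002  0.216  0.417  2.159 -0.541  0.497  0.301] (array([ 0.208,  0.241,  0.263,  2.184, -0.755,  0.491,  0.808]), np.float64(3.1108384823557597e-06)) (array([ 0.283,  0.382,  0.138,  2.177, -0.956,  0.371,  0.989]), np.float64(3.65640195636406e-07))
```

Continue to phi = 0.2, 60 mm above the key.

```bash
python3 -m jog '[{"travel":[-0.001,-0.002,0.003],"turn":[-0.006,0.02,-0.09],"jaw":-1},{"travel":[-0.003,-0.004,0.006],"turn":[-0.014,0.045,-0.2],"jaw":-1},{"travel":[-0.005,-0.007,0.01],"turn":[-0.022,0.07,-0.32],"jaw":-1},{"travel":[-0.007,-0.01,0.015],"turn":[-0.03,0.095,-0.44],"jaw":-1},{"travel":[-0.009,-0.013,0.02],"turn":[-0.038,0.12,-0.56],"jaw":-1},{"travel":[-0.01,-0.015,0.023],"turn":[-0.047,0.148,-0.68],"jaw":-1},{"travel":[-0.011,-0.016,0.025],"turn":[-0.054,0.171,-0.785],"jaw":-1},{"travel":[-0.011,-0.016,0.025],"turn":[-0.054,0.171,-0.785],"jaw":-1},{"travel":[-0.011,-0.016,0.025],"turn":[-0.054,0.171,-0.785],"jaw":-1}]'; python3 stk.py 20; python3 snap.py wrist 9
```

```text
t: 16.45
position: [513.8, -193.4, 147.7]
tool_rot: [0.117, 0.687, 0.694, 0.181]
contact_force: [0.3, -0.2, -0.2]
finger_gap: -0.3
16.45 [ 513.8 -193.4  147.7] [ 0.2659  0.2397  0.1949  2.1787 -0.7168  0.4795  1.0597] phi 0.211 F [ 0.3 -0.2 -0.2] along n -0.27 out of top 60.1
travel [ 0.0015 -0.0006  0.0401] turn [-0.0012  0.0031 -0.    ]
16.45 [ 513.8 -193.4  147.7] [ 0.266  0.24   0.195  2.179 -0.717  0.479  1.06 ]
```

View pics/wrist9.png

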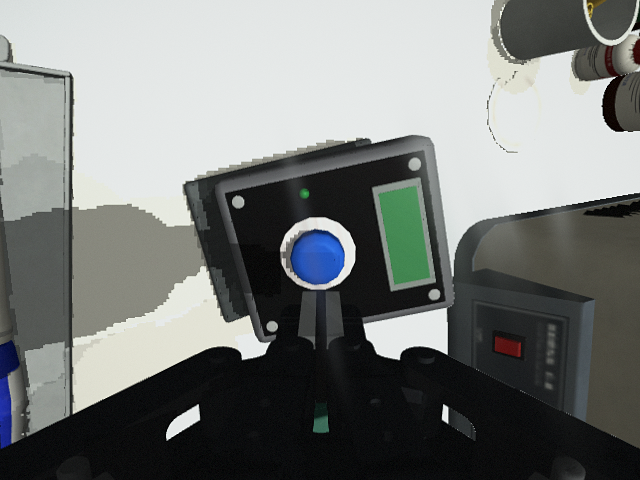

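```bash
python3 - <<'E'
import pickle
from h import *
o,c,p,d=pickle.load(open("pics/wrist9.pkl","rb"))
hsv=cv2.cvtColor(p,cv2.COLOR_BGR2HSV); m=cv2.inRange(hsv,(105,120,50),(125,255,255)); m[:210]=0;m[300:]=0;m[:,:280]=0;m[:,360:]=0
M=cv2.moments(m,True); kc=(M['m10']/M['m00'],M['m01']/M['m00'])
kt=np.array([538,-186.5,93.1]); print("dome",kc,proj(c,[kt,kt-2*norm(.221),kt-14*norm(.221)]).round(1), pts(c,d,[kc]))
F=kt-14*norm(.221); print(((pts(c,d,[kc])-F)@norm(.221)), proj(c,[o["position"]]))
E
```

```text
dome (317.1286956521739, 256.76217391304345) [[319.3 260.6]
 [319.3 259.4]
 [319.4 252.5]] [[ 536.90323813 -184.41397712   92.87654077]]
[14.05604281] [[320.27675747 314.35440924]]
```

```bash
sed -i 's/538,-186.5,93.1/537.4,-185.4,93.1/' stk.py; python3 stk.py 8; python3 -m jog '[{"travel":[0.001,0,0.01],"turn":[0,0.003,0],"jaw":-1},{"travel":[0.002,0,0.03],"turn":[0,0.003,0],"jaw":-1},{"travel":[0.002,0,0.045],"turn":[0,0.003,0],"jaw":-1},{"travel":[0.002,0,0.052],"turn":[0,0.003,0],"jaw":-1},{"travel":[0.002,0,0.052],"turn":[0,0.003,0],"jaw":-1},{"travel":[0.002,0,0.052],"turn":[0,0.003,0],"jaw":-1}]'; python3 stk.py 0; python3 snap.py wrist 10
```

```text
16.5 [ 514.1 -193.2  147.8] [ 0.2652  0.2398  0.1951  2.1784 -0.7169  0.4795  1.06  ] phi 0.21 F [ 0.3  0.6 -0.6] along n -0.71 out of top 59.9
travel [ 0.0024 -0.0014  0.0519] turn [-0.001  0.003 -0.   ]
t: 17.1
position: [535.4, -186.9, 100.4]
tool_rot: [0.116, 0.686, 0.695, 0.182]
contact_force: [0.1, 0.0, 0.3]
finger_gap: -0.0
17.1 [ 535.4 -186.9  100.4] [ 0.3145  0.3477  0.1069  2.1758 -0.8581  0.3848  1.189 ] phi 0.208 F [0.1 0.  0.3] along n 0.17 out of top 7.6
travel [ 0.0008 -0.0012  0.0076] turn [-0.0016 -0.0005  0.    ]
17.1 [ 535.4 -186.9  100.4] [ 0.315  0.348  0.107  2.176 -0.858  0.385  1.189]
```

View pics/wrist10.png

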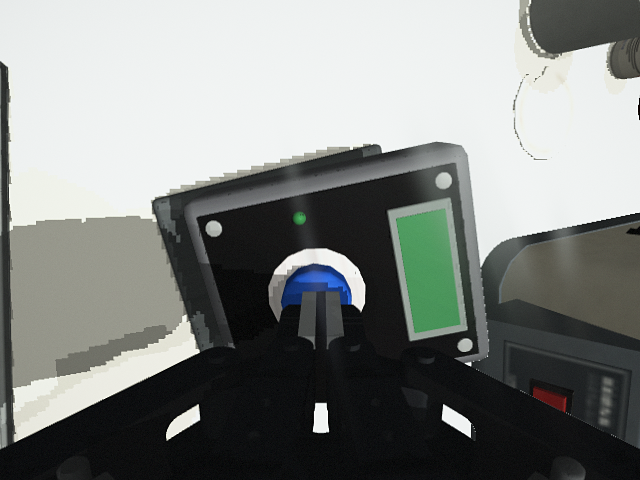

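```bash
python3 -m jog '[{"travel":[0.001,-0.001,0.003],"turn":[0,0,0],"jaw":-1},{"travel":[0.001,-0.001,0.005],"turn":[0,0,0],"jaw":-1},{"travel":[0.001,-0.001,0.005],"turn":[0,0,0],"jaw":-1}]'>/dev/null; python3 stk.py 0; python3 -m jog '[{"travel":[0,0,0.0005],"turn":[0,0,0],"jaw":-1},{"travel":[0,0,0.001],"turn":[0,0,0],"jaw":-1},{"travel":[0,0,0.0015],"turn":[0,0,0],"jaw":-1},{"travel":[0,0,0.002],"turn":[0,0,0],"jaw":-1},{"travel":[0,0,0.002],"turn":[0,0,0],"jaw":-1}]'>/dev/null; python3 stk.py 0;  python3 -m jog '[{"travel":[0,0,0.0005],"turn":[0,0,0],"jaw":-1},{"travel":[0,0,0.001],"turn":[0,0,0],"jaw":-1},{"travel":[0,0,0.001],"turn":[0,0,0],"jaw":-1}]'>/dev/null; python3 stk.py 0
```

```text
17.45 [ 536.5 -185.4   95.5] [ 0.3216  0.3569  0.0938  2.178  -0.874   0.3725  1.2036] phi 0.208 F [-0.8  0.3 -0.8] along n -0.43 out of top 2.6
travel [-0.0002 -0.0002  0.0026] turn [-0.0012 -0.0006  0.    ]
17.95 [ 537.3 -185.3   93.6] [ 0.3241  0.3614  0.0898  2.1774 -0.879   0.3687  1.2083] phi 0.208 F [ 0.3  0.2 -0.8] along n -0.87 out of top 0.5
travel [-0.0002 -0.0001  0.0005] turn [-0.0014 -0.0006  0.    ]
18.25 [ 537.7 -185.2   92.8] [ 0.3254  0.3634  0.0877  2.1771 -0.8816  0.3668  1.2108] phi 0.208 F [0.1 0.2 1. ] along n 0.83 out of top -0.4
travel [-0.0001 -0.0002 -0.0004] turn [-0.0013 -0.0005  0.    ]
```

```bash
for i in 1; do python3 -m jog '[{"travel":[0,0,0.0005],"turn":[0,0,0],"jaw":-1},{"travel":[0,0,0.001],"turn":[0,0,0],"jaw":-1},{"travel":[0,0,0.001],"turn":[0,0,0],"jaw":-1}]'>/dev/null; python3 stk.py 0; python3 -m jog '[{"travel":[0,0,0.0005],"turn":[0,0,0],"jaw":-1},{"travel":[0,0,0.001],"turn":[0,0,0],"jaw":-1},{"travel":[0,0,0.001],"turn":[0,0,0],"jaw":-1}]'>/dev/null; python3 stk.py 0; done
```

```text
18.55 [ 538.1 -185.2   92. ] [ 0.3267  0.3653  0.0856  2.1769 -0.8841  0.365   1.2132] phi 0.208 F [-1.8 -0.6  3.6] along n 4.09 out of top -1.3
travel [-0.0001 -0.0002 -0.0013] turn [-0.0012 -0.0005  0.    ]
18.85 [ 538.5 -185.    91. ] [ 0.328   0.3676  0.0833  2.1766 -0.8867  0.363   1.2156] phi 0.208 F [-2.5  0.6  2.6] along n 3.34 out of top -2.4
travel [-0.0001 -0.0001 -0.0024] turn [-0.0013 -0.0005  0.    ]
```

```bash
python3 -m jog '[{"travel":[0,0,0.0005],"turn":[0,0,0],"jaw":-1},{"travel":[0,0,0.001],"turn":[0,0,0],"jaw":-1},{"travel":[0,0,0.001],"turn":[0,0,0],"jaw":-1}]'>/dev/null; python3 stk.py 0; python3 -m jog '[{"travel":[0,0,0.0005],"turn":[0,0,0],"jaw":-1},{"travel":[0,0,0.001],"turn":[0,0,0],"jaw":-1},{"travel":[0,0,0.001],"turn":[0,0,0],"jaw":-1}]'>/dev/null; python3 stk.py 0
```

```text
19.15 [ 539.  -184.9   90. ] [ 0.3292  0.37    0.081   2.1762 -0.8892  0.3609  1.218 ] phi 0.208 F [-1.5 -0.1  3.2] along n 3.54 out of top -3.6
travel [-0.0001 -0.0002 -0.0036] turn [-0.0013 -0.0005  0.    ]
19.45 [ 539.4 -184.8   89. ] [ 0.3306  0.3722  0.0788  2.176  -0.8917  0.3589  1.2203] phi 0.208 F [0.6 0.5 0.5] along n 0.19 out of top -4.6
travel [-0.0001 -0.0001 -0.0046] turn [-0.0015 -0.0005  0.    ]
```

Force rose to about 4 N and has collapsed, which is the click. I'll push on slowly until it climbs toward 6 N.

```bash
python3 -m jog '[{"travel":[0,0,0.0005],"turn":[0,0,0],"jaw":-1},{"travel":[0,0,0.001],"turn":[0,0,0],"jaw":-1},{"travel":[0,0,0.001],"turn":[0,0,0],"jaw":-1}]'>/dev/null; python3 stk.py 0; python3 -m jog '[{"travel":[0,0,0.0005],"turn":[0,0,0],"jaw":-1},{"travel":[0,0,0.0005],"turn":[0,0,0],"jaw":-1}]'>/dev/null; python3 stk.py 0
```

```text
19.75 [ 539.8 -184.7   88.2] [ 0.332   0.3741  0.0766  2.1757 -0.8941  0.3571  1.2226] phi 0.208 F [0.7 0.1 1.5] along n 1.03 out of top -5.5
travel [-0.0001 -0.0002 -0.0055] turn [-0.0014 -0.0005  0.    ]
19.95 [ 540.  -184.7   87.8] [ 0.3327  0.375   0.0754  2.1757 -0.8953  0.3563  1.2238] phi 0.208 F [-1.  -0.2  2.1] along n 2.36 out of top -5.9
travel [-0.0002 -0.0001 -0.0059] turn [-0.0013 -0.0006  0.    ]
```

```bash
python3 -m jog '[{"travel":[0,0,0.0005],"turn":[0,0,0],"jaw":-1},{"travel":[0,0,0.0005],"turn":[0,0,0],"jaw":-1}]'>/dev/null; python3 stk.py 0;python3 -m jog '[{"travel":[0,0,0.0004],"turn":[0,0,0],"jaw":-1},{"travel":[0,0,0.0004],"turn":[0,0,0],"jaw":-1}]'>/dev/null; python3 stk.py 0
```

```text
20.15 [ 540.1 -184.7   87.4] [ 0.3335  0.3759  0.0744  2.1755 -0.8966  0.3553  1.2249] phi 0.208 F [-0.8  0.2  3.1] along n 3.08 out of top -6.4
travel [-0.0001 -0.0001 -0.0064] turn [-0.0013 -0.0006  0.    ]
20.35 [ 540.3 -184.6   87.1] [ 0.334   0.3767  0.0734  2.1754 -0.8975  0.3545  1.2258] phi 0.208 F [-2.8  0.5  4.1] along n 4.8 out of top -6.8
travel [-0.0002 -0.0002 -0.0068] turn [-0.0012 -0.0006  0.    ]
```

Clicked, with the force climbing again to 4.8 N and no contact with the stop. Let go.

```bash
python3 -m jog '[{"travel":[0,0,-0.003],"turn":[0,0,0],"jaw":-1},{"travel":[0,0,-0.01],"turn":[0,0,0],"jaw":-1},{"travel":[0,0,-0.025],"turn":[0,0,0],"jaw":-1},{"travel":[0,0,-0.042],"turn":[0,0,0],"jaw":-1},{"travel":[0,0,-0.058],"turn":[0,0,0],"jaw":-1},{"travel":[0,0,-0.066],"turn":[0,0,0],"jaw":-1},{"travel":[0,0,-0.067],"turn":[0,0,0],"jaw":-1},{"travel":[0,0,-0.067],"turn":[0,0,0],"jaw":-1}]'; python3 stk.py 60; python3 snap.py wrist 11; python3 snap.py side 11; python3 - <<'E'
import cv2,numpy as np
p=cv2.imread("pics/side11.png");w=cv2.imread("pics/wrist11.png")
a=cv2.resize(p[210:280,265:335],(400,400),interpolation=cv2.INTER_CUBIC);b=cv2.resize(w[130:330,200:400],(400,400))
cv2.imwrite("pics/c11.png",np.hstack([a,b]))
E
```

```text
t: 21.15
position: [512.8, -190.6, 147.7]
tool_rot: [0.116, 0.686, 0.695, 0.182]
contact_force: [0.9, 0.7, -0.7]
finger_gap: 0.1
21.15 [ 512.8 -190.6  147.7] [ 0.26    0.2375  0.199   2.1824 -0.723   0.4813  1.0669] phi 0.208 F [ 0.9  0.7 -0.7] along n -1.07 out of top 60.1
travel [-0.0004 -0.0003  0.0001] turn [-0.0011 -0.0007  0.    ]
21.15 [ 512.8 -190.6  147.7] [ 0.26   0.237  0.199  2.182 -0.723  0.481  1.067]
21.2 [ 512.8 -190.5  147.3] [ 0.26   0.238  0.199  2.182 -0.723  0.481  1.067]
```

View pics/c11.png

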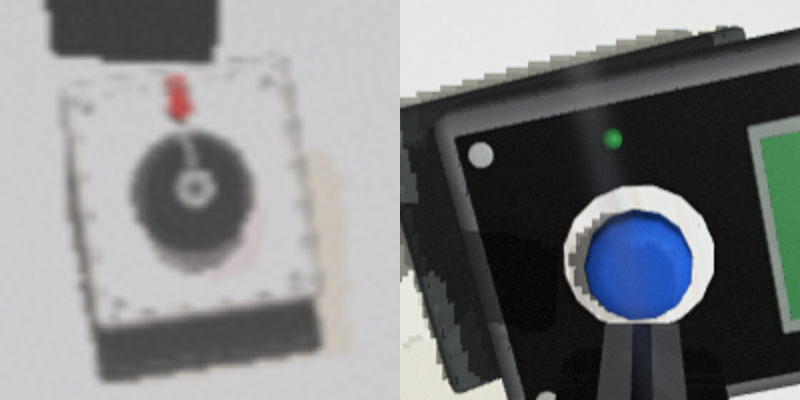

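View pics/side11.png

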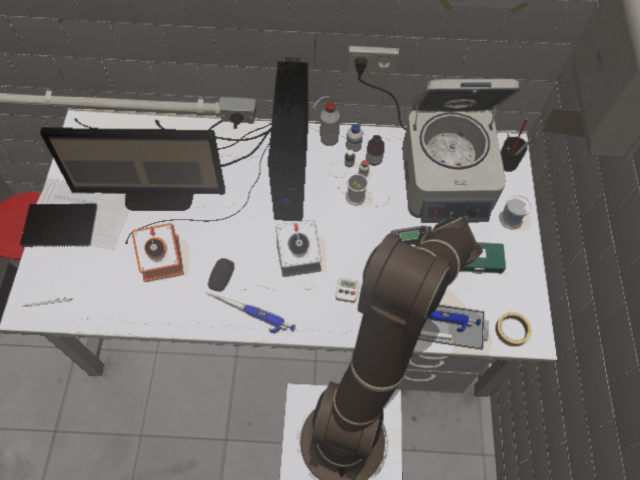

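The side crop shows the white mark lined up with the red pointer. The key is back up with the fingers clear of it, and the timer (347,290), mouse (221,274) and green box (478,257) are where they were.

```bash
python3 -c "
from station import env
print(env.observe()['t']); print(env.sign_off())"
```

```text
21.25
the job is handed in; nothing more can be done
None
```

The pulley mark is at the red pointer, the blue key has been clicked and released, and I handed the job in at about 21 s of the 64 s allowed.

- **Pulley:** I gripped the rim of the white drive's pulley and turned it about 1.77 rad clockwise. Image fits put the remaining angle at +0.008 rad before a last 0.008 rad trim. After letting go the fit gave −0.012 rad, so call it zero to within about 0.7 degrees. The last side picture still shows mark and pointer in line.
- **Key:** I pressed it slowly with the jaws shut. The force rose to about 4 N, collapsed to near 0 at about 4.5 mm, then climbed again to 4.8 N at roughly 6.6 mm. I stopped there, short of the 10 mm stop. That is below your 6 N mark, so I rely on the collapse in force as the sign of the click. After release the key was back up and the fingers were about 60 mm clear.
- **Bystanders:** The timer, mouse and green box were in the same places in the last picture, and the orange look-alike was not touched.
- **Problem on the way:** Moving across to the key, the arm ran against the ends of joints 2 and 3. They read −0.2926 and 1.4403 against listed limits of −0.29 and 1.44, which are given to two decimals. I can't rule out that this counts as a joint passing its range. I fitted the arm's kinematics and took it back to the key another way.

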